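# Put the clothes pegs away in the cupboard's pull-out tray

### The arm

A 6-joint arm with a two-finger parallel gripper is mounted at the origin on the work surface. World frame = base frame: x ahead of the robot, y to its left, z up, the work surface at z = 0. Lengths are in mm, angles in degrees, forces in N, time in s.
With the tool pointing down it reaches from about 300 to 850 mm from the base axis. Payload 4.2 kg.
Tool frame: the origin (TCP) lies at the very end of the fingers, on their centre line; the grasp point (between the pads) lies 19 mm behind it; z points along the fingers, y is the line along which they close (so a half turn about z gives the same grasp; the last joint's range is limited). The gripper opens to 91 mm and grips with 3 to 60 N. Pads are 32 mm wide; open, the fingers measure 118 mm over their backs; the gripper's body (76 mm by 178 mm) begins 60 mm behind the grasp point.
Start: joints at [66.578, 18.312, 89.639, -0, 72.044, -1.146], TCP at [217.974, 532.1, 213.976] pointing down, gripper open.
Joint ranges: [-177.97, 177.97], [-48.28, 115.42], [12.27, 149.76], [-77.06, 257.06], [2.81, 150.46], [-146.56, 146.56]. Speed limits (degrees/s): [147.25, 147.25, 180, 180, 180, 180].

### API

Orientations are given as [roll, pitch, yaw] about the fixed x, y, z axes, in that order (R = Rz(yaw) Ry(pitch) Rx(roll)).
In Python, from workcell import env, grab_frame gives the robot as it stands. The module is installed in compiled form; this text tells all that it offers.
- The arm moves only by the tool move_arm, never from a script. Its argument "plan" is a list of rows, each an object of numbers: "tx", "ty", "tz": the shift along the tool's x, y, z in cm; "wx", "wy", "wz": the turn, a rotation vector about the tool's x, y, z in rad. In form: [{"tx": .., "ty": .., "tz": .., "wx": .., "wy": .., "wz": ..}, ...]. A call has 1 to 12 rows; each row shifts and turns the commanded pose from where the row before left it, along the tool's axes as they then stand; what a row does not reach is not made up. A row lasts 1/12 s, in which the tool goes at most 41.7 mm and 7.16 degrees, less where a joint would pass 70% of its speed; a pose out of reach is approached as far as the arm can. A call is refused whole if a number of a shift passes 4.17 or a number of a turn 0.125, either way. A call with a gripper value outside its range is refused whole. "gripper" is the finger opening in cm, from 0 to 9.12, set as the call begins (left out, the last holds). The fingers move at their own pace and stop on an object; "force" is the grip in N (left out, the last holds). Time passes only in rows, so rows that do not move let the fingers close. It gives the time, the measured TCP pose, the force, the opening and the grip force at its end, in the units of the state.
- env.state(): the state, without advancing time (a new reading comes with each control period).
- grab_frame(name): name is "scene" or "side" or "wrist"; returns a dict with "color" (400x640x3 uint8, red, green, blue), "vfov" (degrees; the focal length in pixels is half the picture's height over the tangent of half this angle, whatever the lens; pixels are square), "cx", "cy" (the principal point, pixels), "view" (4x4, takes a point from world to camera coordinates). Camera axes: x right, y up, looking along -z (the intrinsics and any distortion apply to the point x, -y, -z); pixel columns grow to the right and rows downward; lengths in mm; the calibration is good to about 2 mm. A picture is of the moment at which its call begins. There is no depth.
- env.job_done(): hands the job in; it is judged then, once.
The state is a dict: "time_s": time; "qpos": joint angles; "qvel": joint speeds; "effort": joint torques, N m; "ee_pos": TCP position; "ee_rot": TCP orientation; "force": force on the tool from outside, world axes, zero at the start; "torque": the same for the moment, N m; "gripper_width": finger opening in mm; "gripper_force": force on a finger pad.
Only numpy, scipy, OpenCV 4.12 (cv2) and the standard library are available. Lean on these libraries where they do the work, as an engineer would, in place of code of your own. Each camera call takes 0.05 s, during which the arm holds its last target. There are 200 camera calls.

### The job

Put the loose clothes pegs away: flip the cupboard's cam lever over to free the tray, pull the tray right out, lift the lid off the pegs tin standing in it and rest the lid, knob up, in the clay saucer. Put every peg that lies about into the tin, fit the lid back so that it sits fully down on the tin, then push the tray fully home and flip the lever back over to lock it. Leave the pail, the glass jar and the potted cactus where they stand.

Things in the scene. Friction and masses are not known exactly. Their poses are not given: they have to be found in the camera images.
- cupboard: fixed low white cupboard, 276 mm wide, 250 deep, 175 high, with a wooden top board 18 mm thick. Origin: on the ledge below the middle of its front face; x points into the cupboard, y to its left as the robot faces it, z up; the flush front face is the plane x = 0. Its opening is 180 mm wide between two 48 mm stiles
- tray (a joint): how far the tray is out along the cupboard's -x (m): 0 shut, 0.170 fully out; stays where left, 2 N friction; with the lever locked it gives only 4 mm. Grey front board 176 mm wide, 16 thick, flush when shut, its top 153 mm above the ledge; tray floor 30 mm above the ledge, 136 (x) by 154 mm (y) inside, other walls 40 mm high
- tray_handle (a point): middle of the tray's steel bar handle: a round bar 12 mm thick, 90 mm long along the cupboard's y, 141 mm above the ledge, its axis 46 mm out from the front board (40 mm clear behind it); moves with the tray
- lever (a joint): cam lever (rad), turns about the cupboard's x axis. 0 locked: arm leans inwards, over the tray, 35 deg from upright, cam nose before the tray's front board. 1.31 (its stop) free: arm leans outwards, 40 deg from upright, nose points up beside the board. Locked means below 0.25, free above 1.1; starts at 0 to 0.15. Friction only, 0.12 N m (2 N at the tip); locks only with the tray shut
- lever_tip (a point): centre of the round outer end of the lever's black grip (grip 18 mm thick, outer 50 mm of the arm), 93 mm from the pivot; swings in the plane 18 mm before the cupboard's front face, always above the top board. Hold or follow it along its arc: a level push against the leaning arm tends to bind on the rubber pads
- lever_pivot (a point): pivot of the lever on the right-hand stile, 132 mm above the ledge, 112 mm right of the cupboard's middle, on the front face; axes as the cupboard's. The arm is 14 mm wide; the cam nose reaches 38 mm from the pivot
- tin: open round stainless pegs tin standing loose on the tray floor (behind the front board, hidden while the tray is shut): outside diameter 123 mm, inside 117 mm, 85 mm high, base 3 mm thick, 350 g. Origin: centre of its underside, z up. With the tray shut it stands about 84 mm behind the cupboard's front face
- lid: loose stainless lid of the tin, 140 g: a bevelled plug 108 mm in diameter, 10 mm deep, that drops into the tin; above it a flange 131 mm in diameter, 6 mm thick; on top a black round knob 26 mm in diameter, 28 mm high (44 mm overall). Origin: centre of the plug's underside, z up. Seated, its origin is 75 mm above the tin's
- saucer: loose round terracotta plant saucer on the ledge, 186 mm across the rim, 30 mm high; inside floor 6 mm above its underside and about 140 mm across. Origin: centre of its underside, z up
- peg1: a jumbo wooden clothes peg lying on its side, 90 mm long, 14 mm high; two legs side by side, 24 mm wide over the jaws (its +x end), 28 mm in the middle, 33 mm at the handle end (-x), rigid, 22 g. Origin: centre of its underside; x along its length, z up. None when this start has no such peg
- peg2: a jumbo wooden clothes peg lying on its side, 90 mm long, 14 mm high; two legs side by side, 24 mm wide over the jaws (its +x end), 28 mm in the middle, 33 mm at the handle end (-x), rigid, 22 g. Origin: centre of its underside; x along its length, z up. None when this start has no such peg
- peg3: a jumbo wooden clothes peg lying on its side, 90 mm long, 14 mm high; two legs side by side, 24 mm wide over the jaws (its +x end), 28 mm in the middle, 33 mm at the handle end (-x), rigid, 22 g. Origin: centre of its underside; x along its length, z up. None when this start has no such peg
- peg4: a jumbo wooden clothes peg lying on its side, 90 mm long, 14 mm high; two legs side by side, 24 mm wide over the jaws (its +x end), 28 mm in the middle, 33 mm at the handle end (-x), rigid, 22 g. Origin: centre of its underside; x along its length, z up. None when this start has no such peg
- pail: blue plastic pail, 200 mm across the rim, 185 mm high, standing left of the pegs; leave it alone. Origin: centre of its underside
- jar: closed glass jar, 90 mm in diameter, 150 mm high; leave it alone. Origin: centre of its underside
- cactus: small potted cactus, 108 mm across the pot, 160 mm high; leave it alone. Origin: centre of its underside
Mind the look-alikes: they are no part of the job. Several things have the shape of the saucer; the one meant has the colours described above.

How it is judged (in metres and radians):
On the way, in this order (a step that is already met when the one before it is completed fails the run):
1. the lever is flipped over to free the tray, the tray still shut (value of joint lever above 1.1 rad and value of joint tray below 0.01 m), for 0.2 s.
2. the tray is pulled right out (value of joint tray above 0.15 m), for 0.2 s.
3. the lid rests knob up in the saucer, let go (horizontal distance between lid and saucer below 0.03 m and z of lid in the frame of saucer between -0.002 and 0.02 m and angle between lid's own z axis and vertical below 0.2 rad and contact force between the fingers and lid below 0.1 N), for 0.3 s.
4. every peg is in the tin (horizontal distance between each of peg1, peg2, peg3, peg4 and tin below 0.056 m and z of peg1 in the frame of tin between -0.005 and 0.075 m and z of peg2 in the frame of tin between -0.005 and 0.075 m and z of peg3 in the frame of tin between -0.005 and 0.075 m and z of peg4 in the frame of tin between -0.005 and 0.075 m and contact force between the fingers and peg1 below 0.1 N and contact force between the fingers and peg2 below 0.1 N and contact force between the fingers and peg3 below 0.1 N and contact force between the fingers and peg4 below 0.1 N), for 0.3 s.
5. the lid is back on the tin, fully down, let go (horizontal distance between lid and tin below 0.009 m and z of lid in the frame of tin between 0.068 and 0.08 m and angle between lid's own z axis and vertical below 0.08 rad and contact force between the fingers and lid below 0.1 N and horizontal distance between each of peg1, peg2, peg3, peg4 and tin below 0.056 m and z of peg1 in the frame of tin between -0.005 and 0.075 m and z of peg2 in the frame of tin between -0.005 and 0.075 m and z of peg3 in the frame of tin between -0.005 and 0.075 m and z of peg4 in the frame of tin between -0.005 and 0.075 m), for 0.3 s.
6. the tray is pushed fully home with the lever still free (value of joint tray below 0.01 m and value of joint lever above 0.9 rad), for 0.2 s.
7. the lever is flipped back to lock the tray (value of joint lever below 0.25 rad and value of joint tray below 0.01 m), for 0.2 s.
At the end, for the whole second after the job is handed in: Every peg present lies inside the tin, the lid is seated on it (within 9 mm of centre, its origin 68 to 80 mm above the tin's, level), the tin upright in the tray, the tray within 10 mm of shut, the lever within 0.25 rad of locked, everything at rest and let go (all of step 5 and all of step 7 and angle between tin's own z axis and vertical below 0.1 rad and velocity of joint tray below 0.02 m/s and linear speed of tin below 0.02 m/s); the robot touches nothing.
It fails at once if the pail is knocked away (over 40 mm) or over (distance of pail from where it was at the start of the episode above 0.04 m or angle between pail's own z axis and vertical above 0.4 rad).
It fails at once if the jar is knocked away (over 40 mm) or over (distance of jar from where it was at the start of the episode above 0.04 m or angle between jar's own z axis and vertical above 0.4 rad).
It fails at once if the cactus is knocked away (over 40 mm) or over (distance of cactus from where it was at the start of the episode above 0.04 m or angle between cactus's own z axis and vertical above 0.4 rad).
Of peg1, peg2, peg3, peg4 only 2 to 4 are there at a start; the rules pass over those that are not, and their reading is None.
At some moment in a run one of peg1, peg2, peg3, peg4, saucer may be knocked a few centimetres aside while the robot is not near it.
Once in a run the grip may slacken for a moment while it holds something.
It also fails if it takes over 210 s, if anything falls off the work surface, if the arm or the gripper's body presses on something with over 40 N, if the wrist force passes 120 N, or if a joint passes its speed limit or range.

## Working session

There is one attempt and no reset: what is moved stays moved. The work goes in short steps, Python scripts to look and compute and a tool call to move; the robot and the scene stay as the last step left them, time stands still between calls to the robot, and variables do not carry over. Pictures are saved under pics/ and viewed, at most 14 in all, crops included, and the job is handed in when it is done.

Besides the shell and the picture viewer there is one more tool, called after "Request:" in YAML: its name, and indented under it one key for each argument. move_arm: Moves the arm, as the interface text tells. Its arguments: {"type":"object","properties":{"plan":{"type":"array","items":{"type":"object","properties":{"tx":{"type":"number"},"ty":{"type":"number"},"tz":{"type":"number"},"wx":{"type":"number"},"wy":{"type":"number"},"wz":{"type":"number"}}}},"gripper":{"type":"number"},"force":{"type":"number"}},"required":["plan"]}

```bash
mkdir -p pics; cat > h.py <<'E'
import numpy as np, cv2
from workcell import env, grab_frame
from scipy.spatial.transform import Rotation as R
def cam(n):
    f=grab_frame(n); f['f']=f['color'].shape[0]/2/np.tan(np.radians(f['vfov'])/2); return f
def save(f,name): cv2.imwrite('pics/'+name,f['color'][:,:,::-1])
def ray(f,u,v):
    V=np.array(f['view']); d=np.array([(u-f['cx'])/f['f'],-(v-f['cy'])/f['f'],-1.])
    return -V[:3,:3].T@V[:3,3], V[:3,:3].T@d
def onz(f,u,v,z):
    o,d=ray(f,u,v); return o+d*(z-o[2])/d[2]
def proj(f,p):
    V=np.array(f['view']); c=V[:3,:3]@np.array(p,float)+V[:3,3]
    return np.array([f['cx']+f['f']*c[0]/-c[2], f['cy']+f['f']*c[1]/c[2]])
E
python3 - <<'E'
from h import *
for n in ['scene','side','wrist']:
    f=cam(n); save(f,n+'0.png'); print(n,f['vfov'],f['cx'],f['cy'],[k for k in f],ray(f,320,200))
print(env.state())
E
```

```text
scene 53.29693384518441 322.4092292879643 199.01354731657574 ['color', 'vfov', 'cx', 'cy', 'view', 'f'] (array([ 417.73621354, -820.12364012, 1207.70664427]), array([ 0.08675208,  0.65059715, -0.75448001]))
side 49.86384244353306 315.67778462603366 196.8886589307808 ['color', 'vfov', 'cx', 'cy', 'view', 'f'] (array([ -11.94297837, 1261.05163968,  914.73652092]), array([ 0.35528457, -0.78078967, -0.51409493]))
wrist 69.36380362727309 321.2137060096345 198.36795705804582 ['color', 'vfov', 'cx', 'cy', 'view', 'f'] (array([142.01067277, 563.41125264, 384.17568606]), array([ 0.2693763 , -0.11768811, -0.95584279]))
{'time_s': 0.15, 'qpos': array([ 6.65786115e+01,  1.83442247e+01,  8.96891149e+01,  1.65776730e-04,
        7.20428177e+01, -1.14406622e+00]), 'qvel': array([-0.023605  , -0.09587147, -0.22462605,  0.03131418,  0.10230411,
       -0.01479639]), 'effort': array([ 5.93476507e-04, -4.12775946e+01, -2.32156456e+01,  7.29027274e-02,
        4.34794079e-02, -1.03423947e-04]), 'ee_pos': array([217.81391411, 531.75702658, 213.31177347]), 'ee_rot': array([-1.79923861e+02, -1.67818838e-03,  1.57722625e+02]), 'force': array([ 0.3950038 , -0.07984292,  0.03570935]), 'torque': array([ 0.02004592, -0.00017457, -0.06957627]), 'gripper_force': 0.0, 'gripper_width': 91.21856097191551}
```

View pics/scene0.png

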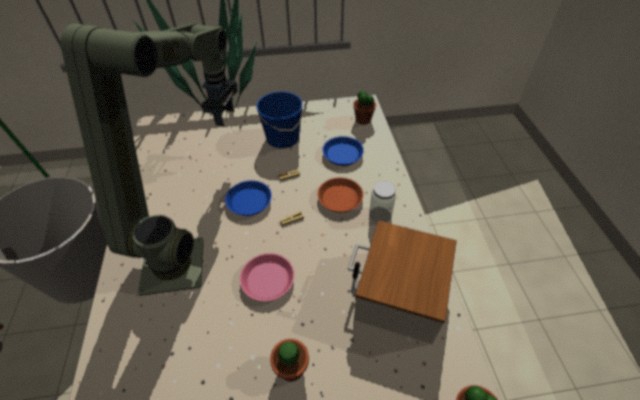

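View pics/side0.png

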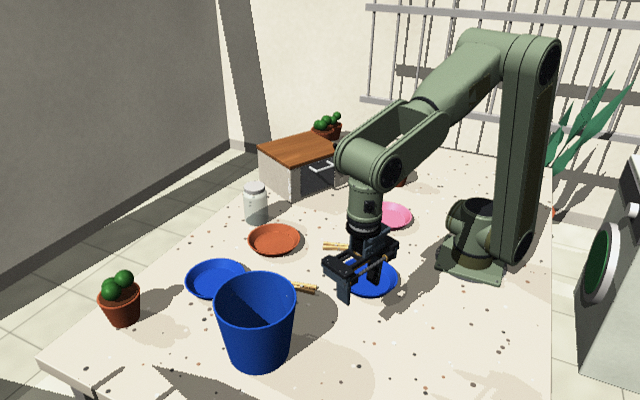

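```bash
python3 - <<'E'
from h import *
S=cam('scene'); D=cam('side')
print('base proj',proj(S,[0,0,0]),proj(D,[0,0,0]))
a=cv2.resize(S['color'][210:330,330:470],None,fx=4,fy=4,interpolation=cv2.INTER_CUBIC)
b=cv2.resize(D['color'][110:210,240:360],None,fx=4,fy=4,interpolation=cv2.INTER_CUBIC)
c=np.zeros((480,560,3),np.uint8)
cv2.imwrite('pics/c1.png',a[:,:,::-1]);cv2.imwrite('pics/c2.png',b[:,:,::-1])
for n,F in(('S',S),('D',D)):
    h=cv2.cvtColor(F['color'],cv2.COLOR_RGB2HSV)
    # terracotta and wood
    for nm,lo,hi in(('terra',(3,140,60),(12,255,255)),('yel',(13,110,90),(28,255,255)),('wood',(8,120,60),(18,210,200))):
        m=cv2.inRange(h,lo,hi); m=cv2.morphologyEx(m,cv2.MORPH_OPEN,np.ones((2,2)))
        for q in cv2.findContours(m,cv2.RETR_EXTERNAL,cv2.CHAIN_APPROX_NONE)[0]:
            if cv2.contourArea(q)>25:
                r=cv2.minAreaRect(q); print(n,nm,cv2.contourArea(q),np.round(r[0],1),np.round(r[1],1),round(r[2]),onz(F,*r[0],14).round())
E
```

```text
base proj [172.94889957 265.42915373] [470.47798137 259.57396932]
S terra 35.0 [462.5 394. ] [ 6.  12.3] 18 [ 842. -560.   14.]
S terra 356.5 [290.3 360.5] [35.8 37.2] 75 [ 377. -396.   14.]
S terra 1090.5 [340.5 196. ] [32. 43.] 90 [639. 217.  14.]
S yel 6582.5 [412.2 269.9] [92.7 79.7] 16 [ 822. -155.   14.]
S wood 51.5 [462.8 393.4] [ 6.3 13.9] 22 [ 843. -559.   14.]
S wood 406.0 [290.4 358. ] [37.2 36.7] 7 [ 378. -389.   14.]
S wood 6691.0 [411.9 270.7] [93.  80.5] 16 [ 820. -158.   14.]
S wood 1134.5 [341.  195.5] [33. 44.] 90 [642. 220.  14.]
D terra 549.5 [121.8 309.4] [37.2 44. ] 78 [859. 691.  14.]
D terra 1220.5 [274.5 240. ] [30. 51.] 90 [638. 212.  14.]
D terra 98.0 [323.5 134.5] [11. 23.] 90 [ 888. -747.   14.]
D yel 35.5 [309.2 289.2] [12.6  4.6] 14 [418. 383.  14.]
D yel 1519.5 [297.3 150.2] [29.4 72.1] 75 [ 920. -499.   14.]
D wood 401.5 [119.4 311.2] [33.6 40.2] 88 [860. 699.  14.]
D wood 40.5 [308.3 289.6] [12.6  4.7] 13 [420. 385.  14.]
D wood 26.0 [296.2 243.7] [ 4.3 12. ] 16 [560. 198.  14.]
D wood 267.0 [262. 235.] [17.7 33.3] 41 [694. 206.  14.]
D wood 1719.0 [299.4 149.6] [31.6 80.2] 73 [ 913. -510.   14.]
```

View pics/c1.png

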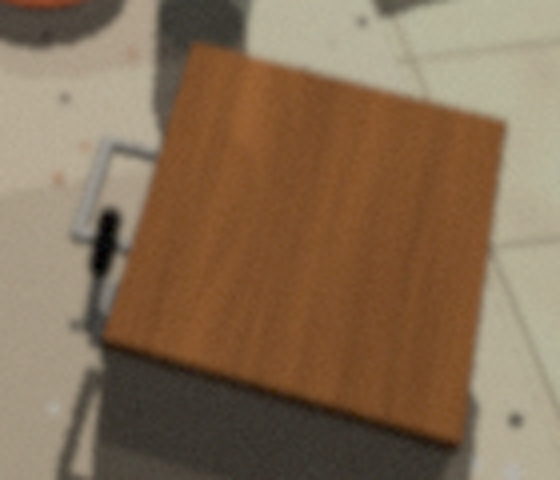

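View pics/c2.png

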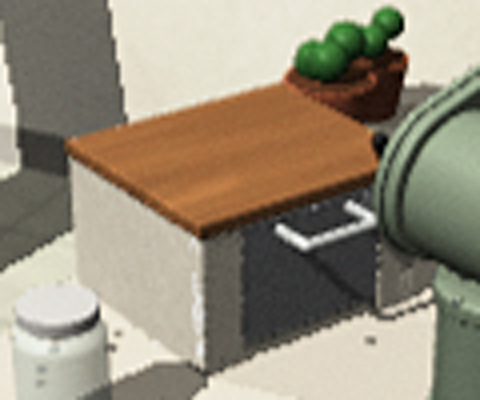

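```bash
python3 - <<'E'
from h import *
S=cam('scene'); D=cam('side')
c=np.array([(378.75,220.5),(356.25,295.5),(456.25,240.5),(445,321)])
for z in(175,184,193):
    P=[onz(S,*q,z) for q in c]; L=lambda i,j:round(np.linalg.norm(P[i]-P[j]),1)
    print(z,np.round(P).tolist(),'front',L(0,1),'back',L(2,3),'sides',L(0,2),L(1,3))
    print('side FL,BL',onz(D,290.75,168,z).round(),onz(D,257,145.75,z).round())
print('bottom FL',onz(D,291.25,203,0).round())
print('handle bar ends',onz(S,330+112/4,210+145/4,141).round(),onz(S,330+78/4,210+237/4,141).round())
print('lever tip', onz(S,330+110/4,210+218/4,208).round(), 'handle side',onz(D,240+305/4,110+245/4,141).round(),onz(D,240+372/4,110+218/4,141).round())
for n,F,u,v in(('S',S,340.5,196),('D',D,274.5,240)): print('saucer',onz(F,u,v,20).round(),onz(F,u,v,30).round())
for n,F,l in(('S',S,[(289,176),(292,219)]),('D',D,[(303,287),(335,246)])):
  for q in l: print(n,'peg',onz(F,*q,10).round())
f=S['color'][160:240,230:350]; a=cv2.resize(f,None,fx=5,fy=5,interpolation=cv2.INTER_CUBIC)
b=cv2.resize(D['color'][225:305,260:380],None,fx=5,fy=5,interpolation=cv2.INTER_CUBIC)
cv2.imwrite('pics/c3.png',cv2.resize(np.vstack([a,b]),(450,600))[:,:,::-1])
E
```

```text
175 [[714.0, -48.0, 175.0], [586.0, -301.0, 175.0], [935.0, -164.0, 175.0], [808.0, -412.0, 175.0]] front 283.8 back 279.5 sides 249.6 248.1
side FL,BL [700. -28. 175.] [ 926. -148.  175.]
184 [[711.0, -55.0, 184.0], [584.0, -306.0, 184.0], [931.0, -169.0, 184.0], [804.0, -416.0, 184.0]] front 281.3 back 277.0 sides 247.4 246.0
side FL,BL [691. -12. 184.] [ 915. -131.  184.]
193 [[709.0, -61.0, 193.0], [583.0, -310.0, 193.0], [926.0, -175.0, 193.0], [801.0, -419.0, 193.0]] front 278.8 back 274.6 sides 245.2 243.8
side FL,BL [682.   3. 193.] [ 903. -114.  193.]
bottom FL [715. -54.   0.]
handle bar ends [ 632. -115.  141.] [ 589. -194.  141.]
lever tip [ 604. -221.  208.] handle side [ 629. -107.  141.] [ 594. -192.  141.]
saucer [638. 212.  20.] [636. 203.  30.]
saucer [634. 219.  20.] [627. 231.  30.]
S peg [446. 365.  10.]
S peg [436. 134.  10.]
D peg [442. 378.  10.]
D peg [435. 145.  10.]
```

View pics/c3.png

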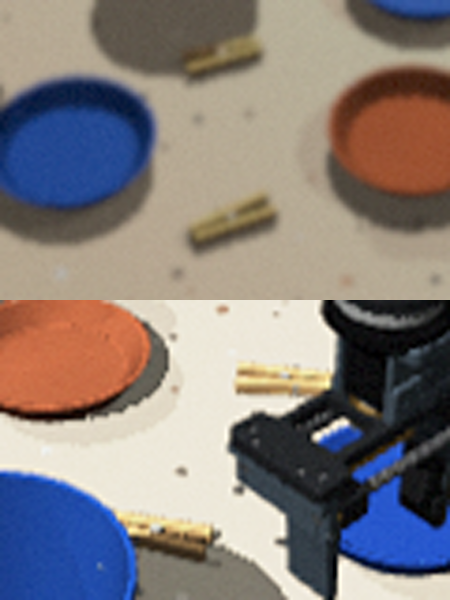

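Request:
move_arm:
  plan:
    - {"tz":-1,"wz":0.12}
    - {"tz":-1,"wz":0.12}
    - {"tz":-1,"wz":0.12}
    - {"tz":-1,"wz":0.12}
    - {"tz":-1,"wz":0.12}
    - {"tz":-1,"wz":0.12}
    - {"tz":-1,"wz":0.12}
    - {"tz":-1,"wz":0.12}
    - {"tz":-1,"wz":0.12}
    - {"wz":0.12}
    - {"wz":0.12}
    - {"wz":0.12}
  gripper: 5
  force: 20

```text
schema error: expected keys tx, ty, tz, wx, wy, wz
```

Request:
move_arm:
  plan:
    - {"wz":0.109}
    - {"wz":0.109}
    - {}

```text
schema error: expected keys tx, ty, tz, wx, wy, wz
```

```bash
cat >> h.py <<'E'
O=np.array([650.,-174,0]); YAW=-27.3
def C(x,y,z):  # cupboard -> world
    return O+R.from_euler('z',YAW,degrees=True).apply([x,y,z])
def toC(p): return R.from_euler('z',-YAW,degrees=True).apply(np.array(p,float)-O)
def go(p,yaw=None):
    s=env.state(); r=R.from_euler('xyz',s['ee_rot'],degrees=True)
    d=r.inv().apply(np.array(p)-s['ee_pos'])/10
    print('t',round(s['time_s'],1),'pos',s['ee_pos'].round(1),'C',toC(s['ee_pos']).round(1),'rot',s['ee_rot'].round(2),'shift cm',d.round(2),'grip',round(s['gripper_width'],1),round(s['gripper_force'],1),'F',s['force'].round(1))
    if yaw is not None:
        rt=R.from_euler('xyz',[180,0,yaw],degrees=True); print('rotvec',(r.inv()*rt).as_rotvec().round(3),'shift after turn',(rt.inv().apply(np.array(p)-s['ee_pos'])/10).round(2))
E
python3 - <<'E'
from h import *
go(C(-18,-59,290),62.7)
S=cam('scene');D=cam('side');save(S,'s1.png')
E
```

```text
t 0.3 pos [217.9 532.  213.8] C [-707.7  429.2  213.8] rot [-179.98    0.    157.72] shift cm [-64.43 -54.67  -7.6 ] grip 91.4 0.0 F [ 0.3 -0.4 -0.6]
rotvec [-0.     0.     1.658] shift after turn [-48.82  68.97  -7.62]
```

Request:
move_arm:
  plan:
    - {"tx":0,"ty":0,"tz":-1,"wx":0,"wy":0,"wz":0.12}
    - {"tx":0,"ty":0,"tz":-1,"wx":0,"wy":0,"wz":0.12}
    - {"tx":0,"ty":0,"tz":-1,"wx":0,"wy":0,"wz":0.12}
    - {"tx":0,"ty":0,"tz":-1,"wx":0,"wy":0,"wz":0.12}
    - {"tx":0,"ty":0,"tz":-1,"wx":0,"wy":0,"wz":0.12}
    - {"tx":0,"ty":0,"tz":-1,"wx":0,"wy":0,"wz":0.12}
    - {"tx":0,"ty":0,"tz":-1,"wx":0,"wy":0,"wz":0.12}
    - {"tx":0,"ty":0,"tz":-1,"wx":0,"wy":0,"wz":0.12}
    - {"tx":0,"ty":0,"tz":0,"wx":0,"wy":0,"wz":0.12}
    - {"tx":0,"ty":0,"tz":0,"wx":0,"wy":0,"wz":0.12}
    - {"tx":0,"ty":0,"tz":0,"wx":0,"wy":0,"wz":0.12}
    - {"tx":0,"ty":0,"tz":0,"wx":0,"wy":0,"wz":0.12}
  gripper: 5
  force: 20

```text
time_s: 1.45
ee_pos: [218.0, 532.1, 294.0]
ee_rot: [180.0, -0.0, 74.9]
force: [0.4, -0.6, 0.3]
gripper_width: 50.0
gripper_force: 0.0
```

Request:
move_arm:
  plan:
    - {"tx":0,"ty":0,"tz":0,"wx":0,"wy":0,"wz":0.109}
    - {"tx":0,"ty":0,"tz":0,"wx":0,"wy":0,"wz":0.109}
    - {"tx":-2.2,"ty":3.2,"tz":0,"wx":0,"wy":0,"wz":0}
    - {"tx":-2.2,"ty":3.2,"tz":0,"wx":0,"wy":0,"wz":0}
    - {"tx":-2.2,"ty":3.2,"tz":0,"wx":0,"wy":0,"wz":0}
    - {"tx":-2.2,"ty":3.2,"tz":0,"wx":0,"wy":0,"wz":0}
    - {"tx":-2.2,"ty":3.2,"tz":0,"wx":0,"wy":0,"wz":0}
    - {"tx":-2.2,"ty":3.2,"tz":0,"wx":0,"wy":0,"wz":0}
    - {"tx":0,"ty":0,"tz":0,"wx":0,"wy":0,"wz":0}
    - {"tx":0,"ty":0,"tz":0,"wx":0,"wy":0,"wz":0}

```text
time_s: 2.28
ee_pos: [328.9, 325.5, 294.4]
ee_rot: [180.0, -0.1, 62.5]
force: [0.5, -0.3, 0.8]
gripper_width: 49.9
gripper_force: 0.0
```

```bash
python3 - <<'E'
from h import *
go(C(-18,-59,290),62.7)
W=cam('wrist');S=cam('scene');D=cam('side');save(W,'w1.png')
E
```

```text
t 2.3 pos [328.9 325.5 294.4] C [-514.4  296.5  294.4] rot [ 1.80e+02 -6.00e-02  6.25e+01] shift cm [-35.38  49.77   0.4 ] grip 49.9 0.0 F [ 0.5 -0.3  0.8]
rotvec [ 0.    -0.001 -0.003] shift after turn [-35.55  49.64   0.44]
```

View pics/w1.png

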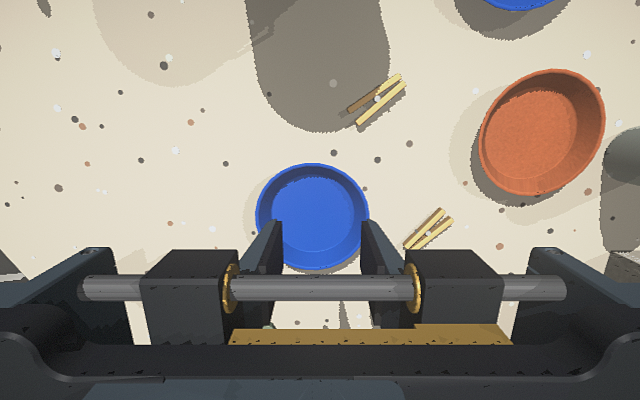

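Request:
move_arm:
  plan:
    - {"tx":-2.3,"ty":3.2,"tz":0,"wx":0,"wy":0,"wz":0}
    - {"tx":-2.3,"ty":3.2,"tz":0,"wx":0,"wy":0,"wz":0}
    - {"tx":-2.3,"ty":3.2,"tz":0,"wx":0,"wy":0,"wz":0}
    - {"tx":-2.3,"ty":3.2,"tz":0,"wx":0,"wy":0,"wz":0}
    - {"tx":-2.3,"ty":3.2,"tz":0,"wx":0,"wy":0,"wz":0}
    - {"tx":-2.3,"ty":3.2,"tz":0,"wx":0,"wy":0,"wz":0}
    - {"tx":-2.3,"ty":3.2,"tz":0,"wx":0,"wy":0,"wz":0}
    - {"tx":-2.3,"ty":3.2,"tz":0,"wx":0,"wy":0,"wz":0}
    - {"tx":-2.3,"ty":3.2,"tz":0,"wx":0,"wy":0,"wz":0}
    - {"tx":-2.3,"ty":3.2,"tz":0,"wx":0,"wy":0,"wz":0}
    - {"tx":0,"ty":0,"tz":0,"wx":0,"wy":0,"wz":0}
    - {"tx":0,"ty":0,"tz":0,"wx":0,"wy":0,"wz":0}

```text
time_s: 3.43
ee_pos: [508.1, -24.4, 293.1]
ee_rot: [-179.9, 0.0, 62.7]
force: [-0.8, 0.0, -1.7]
gripper_width: 50.1
gripper_force: 0.0
```

```bash
python3 - <<'E'
from h import *
go(C(-18,-59,270),62.7)
W=cam('wrist');save(W,'w2.png')
np.set_printoptions(suppress=True)
print('handle pred',proj(W,C(-46,-45,141)),proj(W,C(-46,45,141)),'tip',proj(W,C(-18,-59,208)),'pivot',proj(W,C(-18,-112,132)),'corners',[proj(W,C(0,y,175)).round(0).tolist() for y in(-138,138)])
print(onz(W,320,100,141))
E
```

```text
t 3.4 pos [508.1 -24.4 293.1] C [-194.7   67.9  293.1] rot [-179.91    0.     62.66] shift cm [-12.67  17.69   2.29] grip 50.1 0.0 F [-0.8  0.  -1.7]
rotvec [-0.002  0.    -0.001] shift after turn [-12.69  17.67   2.31]
handle pred [439.44118784 271.99889771] [448.39355159 204.31274678] tip [489.10345866 317.55346902] pivot [451.71230789 311.92097476] corners [[478.0, 353.0], [523.0, 124.0]]
[549.46729074  59.42059189 141.        ]
```

View pics/w2.png

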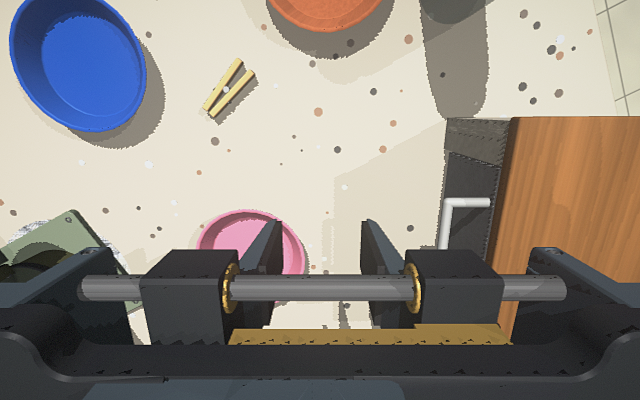

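Request:
move_arm:
  plan:
    - {"tx":-2.7,"ty":2.2,"tz":0,"wx":0,"wy":0,"wz":0}
    - {"tx":-2.7,"ty":2.2,"tz":0,"wx":0,"wy":0,"wz":0}
    - {"tx":-2.7,"ty":2.2,"tz":0,"wx":0,"wy":0,"wz":0}
    - {"tx":-2.7,"ty":2.2,"tz":0,"wx":0,"wy":0,"wz":0}
    - {"tx":-2.7,"ty":2.2,"tz":0,"wx":0,"wy":0,"wz":0}
    - {"tx":-2.7,"ty":2.2,"tz":0,"wx":0,"wy":0,"wz":0}
    - {"tx":-2.7,"ty":2.2,"tz":0,"wx":0,"wy":0,"wz":0}
    - {"tx":-2.7,"ty":2.2,"tz":0,"wx":0,"wy":0,"wz":0}
    - {"tx":0,"ty":0,"tz":0,"wx":0,"wy":0,"wz":0}
    - {"tx":0,"ty":0,"tz":0,"wx":0,"wy":0,"wz":0}

```text
time_s: 4.32
ee_pos: [565.4, -295.9, 293.1]
ee_rot: [-179.9, -0.1, 62.8]
force: [-0.1, 0.4, 0.4]
gripper_width: 49.9
gripper_force: 0.0
```

```bash
python3 - <<'E'
from h import *
go(C(-18,-59,230),62.7)
W=cam('wrist');save(W,'w3.png')
np.set_printoptions(suppress=True)
for n,p in dict(h1=(-46,-45,141),h2=(-46,45,141),tip=(-18,-59,208),piv=(-18,-112,132),cL=(0,138,175),cR=(0,-138,175),cb=(0,138,0)).items(): print(n,proj(W,C(*p)).round(1))
E
```

```text
t 4.3 pos [ 565.4 -295.9  293.1] C [ -19.3 -147.1  293.1] rot [-1.7992e+02 -5.0000e-02  6.2770e+01] shift cm [8.8  0.15 6.32] grip 49.9 0.0 F [-0.1  0.4  0.4]
rotvec [-0.001 -0.001  0.001] shift after turn [8.81 0.13 6.31]
h1 [296.4  91.4]
h2 [294.1  -8.3]
tip [323.3 104. ]
piv [322.9 154.1]
cL [ 347.5 -169.6]
cR [340.4 185.3]
cb [336.4 -47.7]
```

View pics/w3.png

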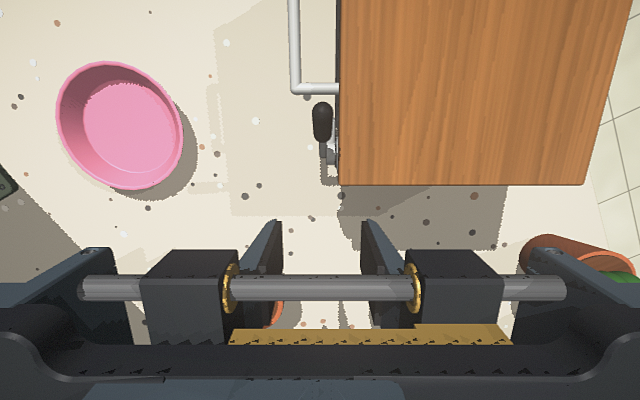

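Request:
move_arm:
  plan:
    - {"tx":2.0,"ty":0.1,"tz":0,"wx":0,"wy":0,"wz":0}
    - {"tx":2.2,"ty":0,"tz":0,"wx":0,"wy":0,"wz":0}
    - {"tx":2.2,"ty":0,"tz":0,"wx":0,"wy":0,"wz":0}
    - {"tx":2.2,"ty":0,"tz":0,"wx":0,"wy":0,"wz":0}
    - {"tx":0,"ty":0,"tz":2,"wx":0,"wy":0,"wz":0}
    - {"tx":0,"ty":0,"tz":2,"wx":0,"wy":0,"wz":0}
    - {"tx":0,"ty":0,"tz":2,"wx":0,"wy":0,"wz":0}
    - {"tx":0,"ty":0,"tz":2,"wx":0,"wy":0,"wz":0}
    - {"tx":0,"ty":0,"tz":1.7,"wx":0,"wy":0,"wz":0}
    - {"tx":0,"ty":0,"tz":0,"wx":0,"wy":0,"wz":0}

```text
time_s: 5.2
ee_pos: [602.9, -217.2, 193.7]
ee_rot: [-179.6, 0.0, 62.9]
force: [0.3, 0.4, -1.5]
gripper_width: 50.1
gripper_force: 0.0
```

Request:
move_arm:
  plan:
    - {"tx":0,"ty":0,"tz":0,"wx":0,"wy":0,"wz":0}
    - {"tx":0,"ty":0,"tz":0,"wx":0,"wy":0,"wz":0}
    - {"tx":0,"ty":0,"tz":0,"wx":0,"wy":0,"wz":0}
    - {"tx":0,"ty":0,"tz":0,"wx":0,"wy":0,"wz":0}
    - {"tx":0,"ty":0,"tz":0,"wx":0,"wy":0,"wz":0}
    - {"tx":0,"ty":0,"tz":0,"wx":0,"wy":0,"wz":0}
  gripper: 1
  force: 12

```text
time_s: 5.7
ee_pos: [604.9, -220.7, 197.9]
ee_rot: [180.0, -0.0, 62.7]
force: [-2.1, 0.9, 3.4]
gripper_width: 17.5
gripper_force: 12.0
```

```bash
python3 - <<'E'
from h import *
go(C(-18,-61,196),62.7)
E
```

```text
t 5.7 pos [ 604.9 -220.7  197.9] C [-18.7 -62.2 197.9] rot [ 1.7998e+02 -4.0000e-02  6.2720e+01] shift cm [0.12 0.07 0.19] grip 17.5 12.0 F [-2.1  0.9  3.4]
rotvec [ 0.    -0.001  0.   ] shift after turn [0.12 0.07 0.19]
```

Gripped at 17.5 mm (grip 18). Sweep the arc.

Request:
move_arm:
  plan:
    - {"tx":-1.05,"ty":0,"tz":-0.59,"wx":0,"wy":0,"wz":0}
    - {"tx":-1.12,"ty":0,"tz":-0.44,"wx":0,"wy":0,"wz":0}
    - {"tx":-1.16,"ty":0,"tz":-0.31,"wx":0,"wy":0,"wz":0}
    - {"tx":-1.19,"ty":0,"tz":-0.14,"wx":0,"wy":0,"wz":0}
    - {"tx":-1.2,"ty":0,"tz":0,"wx":0,"wy":0,"wz":0}
    - {"tx":-1.19,"ty":0,"tz":0.16,"wx":0,"wy":0,"wz":0}
    - {"tx":-1.16,"ty":0,"tz":0.32,"wx":0,"wy":0,"wz":0}
    - {"tx":-1.11,"ty":0,"tz":0.46,"wx":0,"wy":0,"wz":0}
    - {"tx":-1.04,"ty":0,"tz":0.59,"wx":0,"wy":0,"wz":0}
    - {"tx":-0.95,"ty":0,"tz":0.73,"wx":0,"wy":0,"wz":0}
    - {"tx":0,"ty":0,"tz":0,"wx":0,"wy":0,"wz":0}
    - {"tx":0,"ty":0,"tz":0,"wx":0,"wy":0,"wz":0}

```text
time_s: 6.7
ee_pos: [554.2, -319.6, 190.5]
ee_rot: [179.9, -0.2, 62.6]
force: [4.1, 6.3, -1.4]
gripper_width: 17.5
gripper_force: 12.0
```

```bash
python3 - <<'E'
from h import *
go(C(-18,-173,193),62.7)
E
```

```text
t 6.7 pos [ 554.2 -319.6  190.5] C [ -18.4 -173.3  190.5] rot [179.92  -0.24  62.65] shift cm [ 0.04  0.04 -0.25] grip 17.5 12.0 F [ 4.1  6.3 -1.4]
rotvec [ 0.001 -0.004 -0.001] shift after turn [ 0.03  0.04 -0.25]
```

Request:
move_arm:
  plan:
    - {"tx":0,"ty":0,"tz":0,"wx":0,"wy":0,"wz":0}
    - {"tx":0,"ty":0,"tz":0,"wx":0,"wy":0,"wz":0}
    - {"tx":0,"ty":0,"tz":0,"wx":0,"wy":0,"wz":0}
    - {"tx":0,"ty":0,"tz":-2,"wx":0,"wy":0,"wz":0}
    - {"tx":0,"ty":0,"tz":-2.5,"wx":0,"wy":0,"wz":0}
    - {"tx":1.3,"ty":0,"tz":-2,"wx":0,"wy":0,"wz":0}
    - {"tx":3.2,"ty":-0.4,"tz":0,"wx":0,"wy":0,"wz":0}
    - {"tx":3.2,"ty":-0.6,"tz":0,"wx":0,"wy":0,"wz":0}
    - {"tx":3.2,"ty":-0.6,"tz":0,"wx":0,"wy":0,"wz":0}
    - {"tx":3.2,"ty":-0.6,"tz":0,"wx":0,"wy":0,"wz":0}
    - {"tx":3.2,"ty":-0.6,"tz":0,"wx":0,"wy":0,"wz":0}
    - {"tx":0,"ty":0,"tz":0,"wx":0,"wy":0,"wz":0}
  gripper: 4.5

```text
time_s: 7.7
ee_pos: [609.3, -149.1, 254.7]
ee_rot: [180.0, -0.1, 63.0]
force: [0.2, -0.6, -0.4]
gripper_width: 45.0
gripper_force: 0.0
```

```bash
python3 - <<'E'
from h import *
go(C(-46,0,122),62.7)
S=cam('scene')
print('free tip pred',proj(S,C(-18,-172,203)),'locked',proj(S,C(-18,-60,208)), 'board',proj(S,C(0,-138,175)))
cv2.imwrite('pics/s2.png',cv2.resize(S['color'][240:340,320:440],None,fx=4,fy=4,interpolation=cv2.INTER_CUBIC)[:,:,::-1])
E
```

```text
t 7.7 pos [ 609.3 -149.1  254.7] C [-47.6   3.4 254.7] rot [ 1.7998e+02 -1.4000e-01  6.2990e+01] shift cm [-0.38  0.15 13.27] grip 45.0 0.0 F [ 0.2 -0.6 -0.4]
rotvec [ 0.    -0.002  0.005] shift after turn [-0.34  0.16 13.27]
free tip pred [347.22719922 297.93725775] locked [358.11129344 263.7367581 ] board [356.28001649 294.02460642]
```

View pics/s2.png

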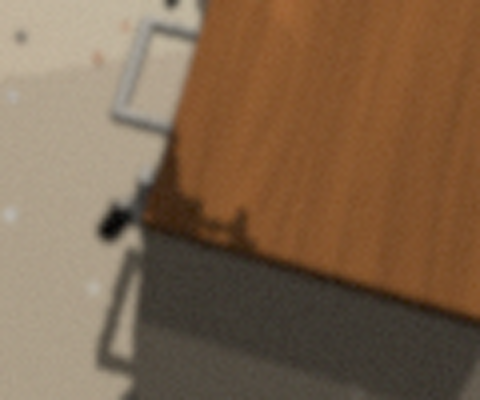

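Request:
move_arm:
  plan:
    - {"tx":-0.3,"ty":0.15,"tz":1.5,"wx":0,"wy":0,"wz":0}
    - {"tx":0,"ty":0,"tz":2,"wx":0,"wy":0,"wz":0}
    - {"tx":0,"ty":0,"tz":2,"wx":0,"wy":0,"wz":0}
    - {"tx":0,"ty":0,"tz":2,"wx":0,"wy":0,"wz":0}
    - {"tx":0,"ty":0,"tz":2,"wx":0,"wy":0,"wz":0}
    - {"tx":0,"ty":0,"tz":2,"wx":0,"wy":0,"wz":0}
    - {"tx":0,"ty":0,"tz":1.8,"wx":0,"wy":0,"wz":0}
    - {"tx":0,"ty":0,"tz":0,"wx":0,"wy":0,"wz":0}

```text
time_s: 8.42
ee_pos: [605.2, -158.2, 117.5]
ee_rot: [-179.6, 0.2, 62.7]
force: [0.1, -0.2, -0.2]
gripper_width: 44.9
gripper_force: 0.0
```

Request:
move_arm:
  plan:
    - {"tx":0,"ty":0,"tz":0,"wx":0,"wy":0,"wz":0}
    - {"tx":0,"ty":0,"tz":0,"wx":0,"wy":0,"wz":0}
    - {"tx":0,"ty":0,"tz":0,"wx":0,"wy":0,"wz":0}
    - {"tx":0,"ty":0,"tz":0,"wx":0,"wy":0,"wz":0}
    - {"tx":0,"ty":0,"tz":0,"wx":0,"wy":0,"wz":0}
    - {"tx":0,"ty":0,"tz":0,"wx":0,"wy":0,"wz":0}
  gripper: 0.5
  force: 25

```text
time_s: 8.92
ee_pos: [606.4, -156.2, 122.1]
ee_rot: [-179.8, 0.0, 62.7]
force: [-5.6, 1.6, 4.9]
gripper_width: 11.2
gripper_force: 25.0
```

Request:
move_arm:
  plan:
    - {"tx":0,"ty":-0.5,"tz":0,"wx":0,"wy":0,"wz":0}
    - {"tx":0,"ty":-1.0,"tz":0,"wx":0,"wy":0,"wz":0}
    - {"tx":0,"ty":-1.5,"tz":0,"wx":0,"wy":0,"wz":0}
    - {"tx":0,"ty":-1.8,"tz":0,"wx":0,"wy":0,"wz":0}
    - {"tx":0,"ty":-2,"tz":0,"wx":0,"wy":0,"wz":0}
    - {"tx":0,"ty":-2,"tz":0,"wx":0,"wy":0,"wz":0}
    - {"tx":0,"ty":-2,"tz":0,"wx":0,"wy":0,"wz":0}
    - {"tx":0,"ty":-2,"tz":0,"wx":0,"wy":0,"wz":0}
    - {"tx":0,"ty":-1.7,"tz":0,"wx":0,"wy":0,"wz":0}
    - {"tx":0,"ty":-1.2,"tz":0,"wx":0,"wy":0,"wz":0}
    - {"tx":0,"ty":-0.8,"tz":0,"wx":0,"wy":0,"wz":0}
    - {"tx":0,"ty":-0.4,"tz":0,"wx":0,"wy":0,"wz":0}

```text
time_s: 9.92
ee_pos: [457.5, -79.9, 122.1]
ee_rot: [179.9, 0.1, 62.8]
force: [-0.8, -5.4, 5.5]
gripper_width: 11.4
gripper_force: 25.0
```

Request:
move_arm:
  plan:
    - {"tx":0,"ty":0,"tz":0,"wx":0,"wy":0,"wz":0}
    - {"tx":0,"ty":0,"tz":0,"wx":0,"wy":0,"wz":0}

```text
time_s: 10.08
ee_pos: [457.3, -79.8, 122.0]
ee_rot: [-180.0, 0.1, 62.8]
force: [-3.0, -3.5, 9.2]
gripper_width: 11.6
gripper_force: 25.0
```

```bash
python3 - <<'E'
from h import *
go(C(-86,0,260),152.7)
E
```

```text
t 10.1 pos [457.3 -79.8 122. ] C [-214.5   -4.7  122. ] rot [-1.7998e+02  6.0000e-02  6.2760e+01] shift cm [  0.44  12.84 -13.8 ] grip 11.6 25.0 F [-3.  -3.5  9.2]
rotvec [-1.00e-03  1.00e-03 -1.57e+00] shift after turn [-12.85   0.47 -13.8 ]
```

Request:
move_arm:
  plan:
    - {"tx":0,"ty":0,"tz":0,"wx":0,"wy":0,"wz":0}
    - {"tx":0,"ty":0,"tz":0,"wx":0,"wy":0,"wz":0}
    - {"tx":0,"ty":0,"tz":0,"wx":0,"wy":0,"wz":0}
    - {"tx":0,"ty":0,"tz":-2,"wx":0,"wy":0,"wz":0}
    - {"tx":0,"ty":0,"tz":-3,"wx":0,"wy":0,"wz":0}
    - {"tx":0,"ty":0,"tz":-3,"wx":0,"wy":0,"wz":0}
    - {"tx":0,"ty":0,"tz":-3,"wx":0,"wy":0,"wz":0}
    - {"tx":-2,"ty":2.6,"tz":-2,"wx":0,"wy":0,"wz":0}
    - {"tx":-2,"ty":2.6,"tz":0,"wx":0,"wy":0,"wz":0}
    - {"tx":-2,"ty":2.6,"tz":0,"wx":0,"wy":0,"wz":0}
    - {"tx":-2,"ty":2.6,"tz":0,"wx":0,"wy":0,"wz":0}
    - {"tx":-2,"ty":2.6,"tz":0,"wx":0,"wy":0,"wz":0}
  gripper: 4.5

```text
time_s: 11.08
ee_pos: [528.2, -229.1, 250.7]
ee_rot: [-180.0, -0.0, 62.7]
force: [0.6, 0.1, 0.3]
gripper_width: 45.5
gripper_force: 0.0
```

Request:
move_arm:
  plan:
    - {"tx":0,"ty":0,"tz":0,"wx":0,"wy":0,"wz":0}
    - {"tx":0,"ty":0,"tz":0,"wx":0,"wy":0,"wz":0}

```text
time_s: 11.25
ee_pos: [527.8, -228.8, 249.8]
ee_rot: [-179.9, -0.0, 62.6]
force: [0.1, -0.2, 0.0]
gripper_width: 45.2
gripper_force: 0.0
```

```bash
python3 - <<'E'
from h import *
go(C(-86,0,260),152.7)
W=cam('wrist');save(W,'w4.png'); S=cam('scene');save(S,'s4.png')
for n,p in dict(knob=(-86,0,149),flL=(-86-65.5,0,121),flR=(-86+65.5,0,121),flT=(-86,65.5,121),flB=(-86,-65.5,121),h1=(-216,-45,141)).items(): print(n,proj(W,C(*p)).round(1))
E
```

```text
t 11.2 pos [ 527.8 -228.8  249.8] C [ -83.4 -104.7  249.8] rot [-1.7987e+02 -4.0000e-02  6.2610e+01] shift cm [10.47 -0.28 -1.02] grip 45.2 0.0 F [ 0.1 -0.2  0. ]
rotvec [-1.000e-03 -2.000e-03 -1.572e+00] shift after turn [ 0.26 10.47 -1.02]
knob [318.6  84.5]
flL [251.5  87.2]
flR [386.5  86.8]
flT [318.5   9.6]
flB [319.2 154.6]
h1 [182.2 136.3]
```

View pics/w4.png

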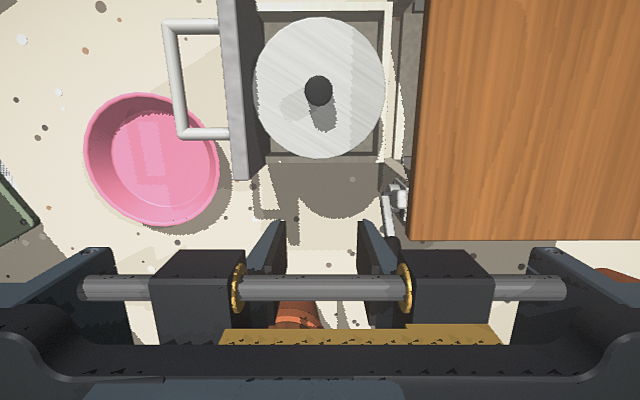

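Request:
move_arm:
  plan:
    - {"tx":2.5,"ty":-0.26,"tz":0,"wx":0,"wy":0,"wz":0}
    - {"tx":2.5,"ty":0,"tz":0,"wx":0,"wy":0,"wz":0}
    - {"tx":2.5,"ty":0,"tz":0,"wx":0,"wy":0,"wz":0}
    - {"tx":2.5,"ty":0,"tz":0,"wx":0,"wy":0,"wz":0}
    - {"tx":0,"ty":0,"tz":2,"wx":0,"wy":0,"wz":0}
    - {"tx":0,"ty":0,"tz":2.5,"wx":0,"wy":0,"wz":0}
    - {"tx":0,"ty":0,"tz":2.5,"wx":0,"wy":0,"wz":0}
    - {"tx":0,"ty":0,"tz":2,"wx":0,"wy":0,"wz":0}
    - {"tx":0,"ty":0,"tz":1.5,"wx":0,"wy":0,"wz":0}
    - {"tx":0,"ty":0,"tz":1,"wx":0,"wy":0,"wz":0}
    - {"tx":0,"ty":0,"tz":0.6,"wx":0,"wy":0,"wz":0}
    - {"tx":0,"ty":0,"tz":0.3,"wx":0,"wy":0,"wz":0}

```text
time_s: 12.35
ee_pos: [570.8, -137.1, 126.9]
ee_rot: [-180.0, -0.0, 62.8]
force: [0.2, 0.3, 0.4]
gripper_width: 45.0
gripper_force: 0.0
```

Request:
move_arm:
  plan:
    - {"tx":0,"ty":0,"tz":0,"wx":0,"wy":0,"wz":0}
    - {"tx":0,"ty":0,"tz":0,"wx":0,"wy":0,"wz":0}
    - {"tx":0,"ty":0,"tz":0,"wx":0,"wy":0,"wz":0}
    - {"tx":0,"ty":0,"tz":0,"wx":0,"wy":0,"wz":0}
    - {"tx":0,"ty":0,"tz":0,"wx":0,"wy":0,"wz":0}
    - {"tx":0,"ty":0,"tz":0,"wx":0,"wy":0,"wz":0}
  gripper: 1.5
  force: 35

```text
time_s: 12.85
ee_pos: [571.7, -138.0, 128.1]
ee_rot: [179.9, -0.0, 62.7]
force: [-0.3, 0.9, 5.0]
gripper_width: 25.3
gripper_force: 35.0
```

```bash
python3 - <<'E'
from h import *
go([636,215,250],62.7)
S=cam('scene');D=cam('side')
# saucer ellipse at rim: mask, compare with projected rim circle centre
for F in(S,D):
    h=cv2.cvtColor(F['color'],cv2.COLOR_RGB2HSV); m=cv2.inRange(h,(3,140,60),(14,255,255))
    for q in cv2.findContours(m,cv2.RETR_EXTERNAL,cv2.CHAIN_APPROX_NONE)[0]:
        if cv2.contourArea(q)>800 and q[:,0,1].max()<270 and q[:,0,0].min()>240:
            b=cv2.boundingRect(q); print('bbox',b)
            for c in([636,213],[636,218],[640,218]):
                t=np.linspace(0,6.28,60); P=np.array([proj(F,[c[0]+93*np.cos(a),c[1]+93*np.sin(a),30]) for a in t]); print(c,P.min(0).round(1),np.ptp(P,axis=0).round(1))
E
```

```text
t 12.8 pos [ 571.7 -138.   128.1] C [-86.1  -3.9 128.1] rot [ 1.7989e+02 -4.0000e-02  6.2720e+01] shift cm [ 34.33 -10.45 -12.18] grip 25.3 35.0 F [-0.3  0.9  5. ]
rotvec [ 0.002 -0.001  0.   ] shift after turn [ 34.32 -10.48 -12.19]
bbox (247, 224, 53, 31)
[636, 213] [248.  221.7] [53.5 31.3]
[636, 218] [247.2 222.4] [53.6 31.5]
[640, 218] [246.2 222.1] [53.6 31.4]
bbox (256, 127, 69, 42)
[636, 213] [248.  221.7] [53.5 31.3]
[636, 218] [247.2 222.4] [53.6 31.5]
[640, 218] [246.2 222.1] [53.6 31.4]
```

Request:
move_arm:
  plan:
    - {"tx":0,"ty":0,"tz":-0.7,"wx":0,"wy":0,"wz":0}
    - {"tx":0,"ty":0,"tz":-1,"wx":0,"wy":0,"wz":0}
    - {"tx":0,"ty":0,"tz":-1.5,"wx":0,"wy":0,"wz":0}
    - {"tx":0,"ty":0,"tz":-2,"wx":0,"wy":0,"wz":0}
    - {"tx":0,"ty":0,"tz":-2,"wx":0,"wy":0,"wz":0}
    - {"tx":1,"ty":-0.3,"tz":-2,"wx":0,"wy":0,"wz":0}
    - {"tx":2,"ty":-1,"tz":-1,"wx":0,"wy":0,"wz":0}
    - {"tx":3,"ty":-1,"tz":0,"wx":0,"wy":0,"wz":0}
    - {"tx":3,"ty":-1.2,"tz":0,"wx":0,"wy":0,"wz":0}
    - {"tx":3,"ty":-1.2,"tz":0,"wx":0,"wy":0,"wz":0}
    - {"tx":3,"ty":-1.2,"tz":0,"wx":0,"wy":0,"wz":0}
    - {"tx":1.5,"ty":-0.7,"tz":0,"wx":0,"wy":0,"wz":0}

```text
time_s: 13.95
ee_pos: [587.7, 42.4, 229.4]
ee_rot: [-179.9, -0.1, 62.8]
force: [-0.1, -0.5, -2.0]
gripper_width: 25.2
gripper_force: 35.0
```

Request:
move_arm:
  plan:
    - {"tx":0,"ty":0,"tz":0,"wx":0,"wy":0,"wz":0}
    - {"tx":0,"ty":0,"tz":0,"wx":0,"wy":0,"wz":0}

```text
time_s: 14.12
ee_pos: [587.7, 39.5, 229.2]
ee_rot: [-180.0, 0.1, 62.8]
force: [-0.5, -0.4, -0.7]
gripper_width: 25.0
gripper_force: 35.0
```

```bash
cat >> h.py <<'E'
def ell(F,lo,hi,amin=600):
    h=cv2.cvtColor(F['color'],cv2.COLOR_RGB2HSV); m=cv2.inRange(h,lo,hi); m=cv2.morphologyEx(m,cv2.MORPH_OPEN,np.ones((3,3)))
    return [q[:,0] for q in cv2.findContours(m,cv2.RETR_EXTERNAL,cv2.CHAIN_APPROX_NONE)[0] if cv2.contourArea(q)>amin]
def pegs(F,amin=60):
    h=cv2.cvtColor(F['color'],cv2.COLOR_RGB2HSV); m=cv2.inRange(h,(14,60,80),(30,255,255)); m[235:]=0
    m=cv2.morphologyEx(m,cv2.MORPH_CLOSE,np.ones((9,9)))
    for q in cv2.findContours(m,cv2.RETR_EXTERNAL,cv2.CHAIN_APPROX_NONE)[0]:
        if cv2.contourArea(q)<amin: continue
        P=np.array([onz(F,u,v,9)[:2] for u,v in q[:,0]],np.float32); r=cv2.minAreaRect(P); b=cv2.boxPoints(r)
        e=[b[1]-b[0],b[2]-b[1]]; L=max(e,key=np.linalg.norm)
        print('blob px',q[:,0].mean(0).round(),'centre',np.round(r[0],1),'size',np.round(r[1],1),'long axis deg',round(np.degrees(np.arctan2(L[1],L[0]))%180,1))
E
python3 - <<'E'
from h import *
go([637,215,250],62.7)
W=cam('wrist');save(W,'w5.png')
for q in ell(W,(3,120,60),(14,255,255)):
    P=np.array([onz(W,u,v,30)[:2] for u,v in q]); c,r=cv2.minEnclosingCircle(P.astype(np.float32)); print('terra',len(q),q.mean(0).round(),'rim circle',np.round(c,1),round(r,1))
pegs(W)
E
```

```text
t 14.1 pos [587.7  39.5 229.2] C [-153.3  161.2  229.2] rot [-1.7997e+02  6.0000e-02  6.2840e+01] shift cm [17.86 -3.62 -2.1 ] grip 25.0 35.0 F [-0.5 -0.4 -0.7]
rotvec [-0.001  0.001  0.003] shift after turn [17.86 -3.66 -2.08]
terra 162 [497. 323.] rim circle [ 722.9 -289.1] 46.4
terra 474 [565. 247.] rim circle [ 847.2 -222.7] 122.3
terra 430 [289.  39.] rim circle [637.8 216.9] 91.3
blob px [565. 231.] centre [ 864.9 -198.9] size [ 11.1 220.3] long axis deg 152.8
blob px [189. 156.] centre [434.6 142.5] size [94.1 32.8] long axis deg 16.1
blob px [66.  3.] centre [413.  356.4] size [ 9.2 25.2] long axis deg 152.8
```

View pics/w5.png

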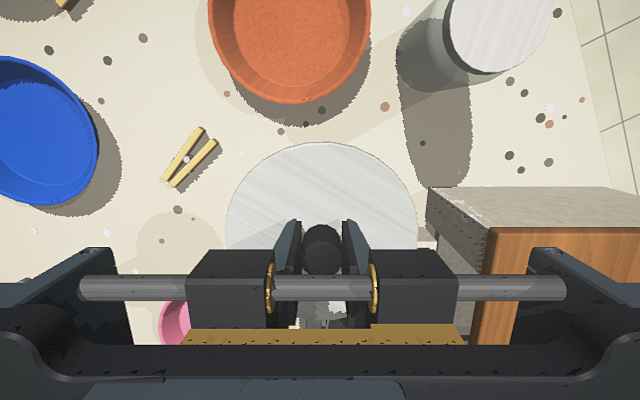

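```bash
python3 - <<'E'
from h import *
W=cam('wrist')
l=[onz(W,u,v,150) for u,v in((446,38),(550,20),(482,75))]; print(np.round(l))
P=[p[:2] for p in l]
# circumcentre
A=2*np.array([P[1]-P[0],P[2]-P[0]]); b=np.array([P[1]@P[1]-P[0]@P[0],P[2]@P[2]-P[0]@P[0]]); c=np.linalg.solve(A,b); print('jar',c,np.linalg.norm(c-P[0]), 'bearing from saucer',np.degrees(np.arctan2(c[1]-217,c[0]-637.5)),np.hypot(c[1]-217,c[0]-637.5))
s=env.state(); 
for yaw in(152.7,):go([637.5,217,60],yaw)
E
```

```text
[[736. 116. 150.]
 [810.  91. 150.]
 [752.  77. 150.]]
jar [775.20048326 109.90679322] 39.86838611729645 bearing from saucer -37.873124974141554 174.44305095861782
t 14.2 pos [587.8  38.1 229.2] C [-152.6  160.   229.2] rot [-1.7999e+02  5.0000e-02  6.2700e+01] shift cm [18.19 -3.78 16.9 ] grip 25.1 35.0 F [-0.5  0.3 -2.5]
rotvec [-1.000e-03  1.000e-03 -1.571e+00] shift after turn [ 3.79 18.18 16.92]
```

Request:
move_arm:
  plan:
    - {"tx":2.2,"ty":-0.6,"tz":0,"wx":0,"wy":0,"wz":0}
    - {"tx":3.2,"ty":-0.6,"tz":0,"wx":0,"wy":0,"wz":0}
    - {"tx":3.5,"ty":-0.6,"tz":0,"wx":0,"wy":0,"wz":0}
    - {"tx":3.5,"ty":-0.6,"tz":0,"wx":0,"wy":0,"wz":0}
    - {"tx":3.2,"ty":-0.6,"tz":0,"wx":0,"wy":0,"wz":0}
    - {"tx":2.2,"ty":-0.6,"tz":0,"wx":0,"wy":0,"wz":0}
    - {"tx":0.4,"ty":-0.2,"tz":1.5,"wx":0,"wy":0,"wz":0}
    - {"tx":0,"ty":0,"tz":2.5,"wx":0,"wy":0,"wz":0}
    - {"tx":0,"ty":0,"tz":3,"wx":0,"wy":0,"wz":0}
    - {"tx":0,"ty":0,"tz":3,"wx":0,"wy":0,"wz":0}
    - {"tx":0,"ty":0,"tz":2.5,"wx":0,"wy":0,"wz":0}
    - {"tx":0,"ty":0,"tz":2,"wx":0,"wy":0,"wz":0}

```text
time_s: 15.22
ee_pos: [637.0, 216.0, 81.7]
ee_rot: [-179.9, 0.2, 62.6]
force: [0.3, -0.4, -2.1]
gripper_width: 25.2
gripper_force: 35.0
```

Request:
move_arm:
  plan:
    - {"tx":0,"ty":0,"tz":1.2,"wx":0,"wy":0,"wz":0}
    - {"tx":0,"ty":0,"tz":0.6,"wx":0,"wy":0,"wz":0}
    - {"tx":0,"ty":0,"tz":0,"wx":0,"wy":0,"wz":0}
    - {"tx":0,"ty":0,"tz":0,"wx":0,"wy":0,"wz":0}

```text
time_s: 15.55
ee_pos: [638.6, 217.9, 67.1]
ee_rot: [179.9, -0.1, 62.7]
force: [-1.0, -0.2, -1.8]
gripper_width: 25.1
gripper_force: 35.0
```

```bash
python3 - <<'E'
from h import *
go([637.5,217,29],62.7)
E
```

```text
t 15.6 pos [638.6 217.9  67.1] C [-189.9  343.    67.1] rot [ 1.7993e+02 -7.0000e-02  6.2690e+01] shift cm [-0.13 -0.06  3.81] grip 25.1 35.0 F [-1.  -0.2 -1.8]
rotvec [ 0.001 -0.001 -0.   ] shift after turn [-0.13 -0.06  3.81]
```

Request:
move_arm:
  plan:
    - {"tx":-0.1,"ty":0,"tz":1.2,"wx":0,"wy":0,"wz":0}
    - {"tx":0,"ty":0,"tz":1.2,"wx":0,"wy":0,"wz":0}
    - {"tx":0,"ty":0,"tz":0.7,"wx":0,"wy":0,"wz":0}
    - {"tx":0,"ty":0,"tz":0.4,"wx":0,"wy":0,"wz":0}
    - {"tx":0,"ty":0,"tz":0.2,"wx":0,"wy":0,"wz":0}
    - {"tx":0,"ty":0,"tz":0,"wx":0,"wy":0,"wz":0}
    - {"tx":0,"ty":0,"tz":0,"wx":0,"wy":0,"wz":0}

```text
time_s: 16.13
ee_pos: [637.1, 217.4, 29.3]
ee_rot: [-180.0, -0.0, 62.7]
force: [-0.8, -0.2, 0.3]
gripper_width: 24.9
gripper_force: 35.0
```

Request:
move_arm:
  plan:
    - {"tx":0,"ty":0,"tz":0,"wx":0,"wy":0,"wz":0}
    - {"tx":0,"ty":0,"tz":0,"wx":0,"wy":0,"wz":0}
    - {"tx":0,"ty":0,"tz":0,"wx":0,"wy":0,"wz":0}
    - {"tx":0,"ty":0,"tz":0,"wx":0,"wy":0,"wz":0}
    - {"tx":0,"ty":0,"tz":-1,"wx":0,"wy":0,"wz":0}
    - {"tx":0,"ty":0,"tz":-2,"wx":0,"wy":0,"wz":0}
    - {"tx":0,"ty":0,"tz":-3,"wx":0,"wy":0,"wz":0}
    - {"tx":0,"ty":0,"tz":-3,"wx":0,"wy":0,"wz":0}
    - {"tx":0,"ty":0,"tz":-3,"wx":0,"wy":0,"wz":0}
    - {"tx":0,"ty":0,"tz":-3,"wx":0,"wy":0,"wz":0}
    - {"tx":-1,"ty":-1,"tz":-2,"wx":0,"wy":0,"wz":0}
    - {"tx":-2,"ty":-2,"tz":0,"wx":0,"wy":0,"wz":0}
  gripper: 4.5

```text
time_s: 17.13
ee_pos: [601.3, 205.8, 205.2]
ee_rot: [179.5, -0.6, 62.7]
force: [0.6, -0.4, -0.2]
gripper_width: 45.0
gripper_force: 0.0
```

```bash
python3 - <<'E'
from h import *
go([440,150,200],62.7)
W=cam('wrist');pegs(W)
E
```

```text
t 17.1 pos [601.3 205.8 205.2] C [-217.5  315.2  205.2] rot [179.45  -0.56  62.72] shift cm [-12.36 -11.78   0.29] grip 45.0 0.0 F [ 0.6 -0.4 -0.2]
rotvec [ 0.01 -0.01  0.  ] shift after turn [-12.36 -11.77   0.52]
blob px [142. 114.] centre [447.8 376.4] size [94.9 32.8] long axis deg 7.3
```

```bash
python3 - <<'E'
from h import *
S=cam('scene');D=cam('side')
for n,F in(('S',S),('D',D)):
    for q in ell(F,(100,120,20),(125,255,255),300): 
        x,y,w,h=cv2.boundingRect(q); print(n,(x,y,w,h),'base~',onz(F,x+w/2,y+h-6,0).round(),'rim',onz(F,x+w/2,y+h*.3,185).round())
go([448,376,150],7.3)
E
```

```text
S (226, 182, 45, 33) base~ [271. 219.   0.] rim [296. 137. 185.]
S (257, 101, 44, 46) base~ [422. 608.   0.] rim [435. 556. 185.]
D (185, 259, 112, 116) base~ [451. 701.   0.] rim [477. 636. 185.]
D (339, 257, 59, 41) base~ [257. 301.   0.] rim [231. 414. 185.]
t 17.3 pos [595.6 204.  200.8] C [-221.7  311.   200.8] rot [ 1.7995e+02 -6.0000e-02  6.2730e+01] shift cm [  8.52 -21.     5.07] grip 45.0 0.0 F [1.3 0.4 0.2]
rotvec [ 0.    -0.001  0.967] shift after turn [-12.46 -18.93   5.08]
```

Request:
move_arm:
  plan:
    - {"tx":0,"ty":0,"tz":0,"wx":0,"wy":0,"wz":0.121}
    - {"tx":0,"ty":0,"tz":0,"wx":0,"wy":0,"wz":0.121}
    - {"tx":0,"ty":0,"tz":0,"wx":0,"wy":0,"wz":0.121}
    - {"tx":0,"ty":0,"tz":0,"wx":0,"wy":0,"wz":0.121}
    - {"tx":0,"ty":0,"tz":0,"wx":0,"wy":0,"wz":0.121}
    - {"tx":0,"ty":0,"tz":0,"wx":0,"wy":0,"wz":0.121}
    - {"tx":0,"ty":0,"tz":0,"wx":0,"wy":0,"wz":0.121}
    - {"tx":0,"ty":0,"tz":0,"wx":0,"wy":0,"wz":0.12}
    - {"tx":-3,"ty":-2,"tz":0,"wx":0,"wy":0,"wz":0}
    - {"tx":-3,"ty":-2,"tz":0,"wx":0,"wy":0,"wz":0}
    - {"tx":-3,"ty":-2,"tz":0,"wx":0,"wy":0,"wz":0}
    - {"tx":-3,"ty":-2,"tz":0,"wx":0,"wy":0,"wz":0}

```text
time_s: 18.28
ee_pos: [467.0, 269.2, 199.0]
ee_rot: [-180.0, -0.0, 7.3]
force: [-0.6, 0.3, -0.4]
gripper_width: 45.0
gripper_force: 0.0
```

Request:
move_arm:
  plan:
    - {"tx":-2.5,"ty":-2.5,"tz":0,"wx":0,"wy":0,"wz":0}
    - {"tx":-3,"ty":-2.5,"tz":0,"wx":0,"wy":0,"wz":0}
    - {"tx":-3,"ty":-2.5,"tz":0,"wx":0,"wy":0,"wz":0}
    - {"tx":-2,"ty":-2,"tz":0,"wx":0,"wy":0,"wz":0}
    - {"tx":0,"ty":0,"tz":0,"wx":0,"wy":0,"wz":0}
    - {"tx":0,"ty":0,"tz":0,"wx":0,"wy":0,"wz":0}

```text
time_s: 18.78
ee_pos: [351.1, 350.4, 199.4]
ee_rot: [-180.0, -0.1, 7.5]
force: [1.1, 0.1, 0.6]
gripper_width: 44.8
gripper_force: 0.0
```

```bash
python3 - <<'E'
from h import *
go([448,376,150],7.3)
W=cam('wrist');save(W,'w6.png');pegs(W)
S=cam('scene')
for v in(101,107,112):print(onz(S,280,v,185).round())
E
```

```text
t 18.8 pos [351.1 350.4 199.4] C [-506.1  328.9  199.4] rot [-1.7998e+02 -6.0000e-02  7.5000e+00] shift cm [ 9.93 -1.27  4.95] grip 44.8 0.0 F [1.1 0.1 0.6]
rotvec [-0.    -0.001  0.003] shift after turn [ 9.93 -1.3   4.94]
blob px [500. 130.] centre [434.6 141.3] size [91.4 38.5] long axis deg 18.2
blob px [310.  98.] centre [448.2 377.2] size [90.4 32. ] long axis deg 10.5
blob px [599.  51.] centre [538.   57.6] size [12.6 12. ] long axis deg 89.2
[447. 653. 185.]
[443. 610. 185.]
[440. 575. 185.]
```

View pics/w6.png

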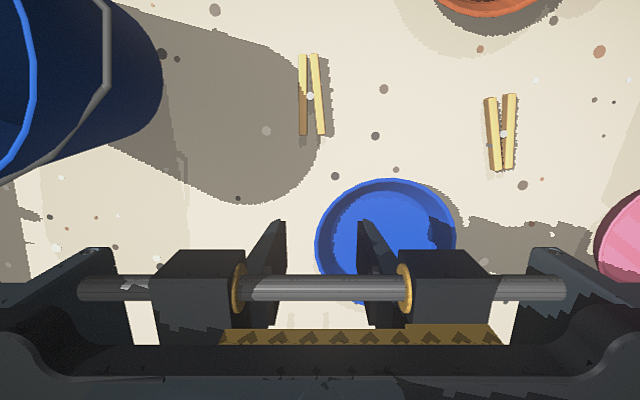

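Request:
move_arm:
  plan:
    - {"tx":0,"ty":0,"tz":0,"wx":0,"wy":0,"wz":-0.045}
    - {"tx":2,"ty":-0.3,"tz":1,"wx":0,"wy":0,"wz":0}
    - {"tx":3,"ty":-0.3,"tz":1,"wx":0,"wy":0,"wz":0}
    - {"tx":3,"ty":-0.3,"tz":1,"wx":0,"wy":0,"wz":0}
    - {"tx":2,"ty":0,"tz":2,"wx":0,"wy":0,"wz":0}
    - {"tx":0,"ty":0,"tz":3,"wx":0,"wy":0,"wz":0}
    - {"tx":0,"ty":0,"tz":3,"wx":0,"wy":0,"wz":0}
    - {"tx":0,"ty":0,"tz":3,"wx":0,"wy":0,"wz":0}
    - {"tx":0,"ty":0,"tz":2,"wx":0,"wy":0,"wz":0}
    - {"tx":0,"ty":0,"tz":1,"wx":0,"wy":0,"wz":0}
    - {"tx":0,"ty":0,"tz":0,"wx":0,"wy":0,"wz":0}
    - {"tx":0,"ty":0,"tz":0,"wx":0,"wy":0,"wz":0}
  gripper: 6

```text
time_s: 19.88
ee_pos: [449.5, 375.1, 29.4]
ee_rot: [-180.0, -0.0, 9.8]
force: [0.5, 0.2, 1.4]
gripper_width: 60.1
gripper_force: 0.0
```

```bash
python3 - <<'E'
from h import *
go([448,377,3],10)
E
```

```text
t 19.9 pos [449.5 375.1  29.4] C [-430.   396.    29.4] rot [-1.7999e+02 -3.0000e-02  9.8300e+00] shift cm [-0.12 -0.21  2.64] grip 60.1 0.0 F [0.5 0.2 1.4]
rotvec [-0.    -0.    -0.003] shift after turn [-0.11 -0.21  2.64]
```

Request:
move_arm:
  plan:
    - {"tx":-0.1,"ty":-0.2,"tz":0.9,"wx":0,"wy":0,"wz":0}
    - {"tx":0,"ty":0,"tz":0.8,"wx":0,"wy":0,"wz":0}
    - {"tx":0,"ty":0,"tz":0.6,"wx":0,"wy":0,"wz":0}
    - {"tx":0,"ty":0,"tz":0.3,"wx":0,"wy":0,"wz":0}
    - {"tx":0,"ty":0,"tz":0,"wx":0,"wy":0,"wz":0}

```text
time_s: 20.3
ee_pos: [446.5, 376.9, 2.5]
ee_rot: [180.0, 0.1, 9.9]
force: [-0.2, -0.3, 0.4]
gripper_width: 60.1
gripper_force: 0.0
```

Request:
move_arm:
  plan:
    - {"tx":0,"ty":0,"tz":0,"wx":0,"wy":0,"wz":0}
    - {"tx":0,"ty":0,"tz":0,"wx":0,"wy":0,"wz":0}
    - {"tx":0,"ty":0,"tz":0,"wx":0,"wy":0,"wz":0}
    - {"tx":0,"ty":0,"tz":0,"wx":0,"wy":0,"wz":0}
    - {"tx":0,"ty":0,"tz":0,"wx":0,"wy":0,"wz":0}
    - {"tx":0,"ty":0,"tz":0,"wx":0,"wy":0,"wz":0}
    - {"tx":0,"ty":0,"tz":0,"wx":0,"wy":0,"wz":0}
    - {"tx":0,"ty":0,"tz":-1.5,"wx":0,"wy":0,"wz":0}
    - {"tx":0,"ty":0,"tz":-3,"wx":0,"wy":0,"wz":0}
    - {"tx":0,"ty":0,"tz":-3,"wx":0,"wy":0,"wz":0}
    - {"tx":0,"ty":0,"tz":-3,"wx":0,"wy":0,"wz":0}
    - {"tx":0,"ty":0,"tz":-3,"wx":0,"wy":0,"wz":0}
  gripper: 1.5
  force: 30

```text
time_s: 21.3
ee_pos: [446.7, 376.9, 139.4]
ee_rot: [180.0, 0.0, 9.9]
force: [0.4, 0.2, -0.5]
gripper_width: 28.7
gripper_force: 29.9
```

```bash
python3 - <<'E'
from h import *
go(C(-86,-5,210),-27.3)
W=cam('wrist');save(W,'w7.png');pegs(W)
E
```

```text
t 21.3 pos [446.7 376.9 139.4] C [-433.3  396.3  139.4] rot [1.7999e+02 2.0000e-02 9.9000e+00] shift cm [ 3.4  52.97 -7.05] grip 28.7 29.9 F [ 0.4  0.2 -0.5]
rotvec [0.    0.    0.649] shift after turn [34.73 40.13 -7.06]
blob px [526. 214.] centre [457.  149.3] size [49.  39.3] long axis deg 15.4
blob px [321. 207.] centre [430.5 373.6] size [70.5 48.1] long axis deg 8.6
```

Request:
move_arm:
  plan:
    - {"tx":0,"ty":0,"tz":-1.5,"wx":0,"wy":0,"wz":0.108}
    - {"tx":0,"ty":0,"tz":-1.5,"wx":0,"wy":0,"wz":0.108}
    - {"tx":0,"ty":0,"tz":-1.5,"wx":0,"wy":0,"wz":0.108}
    - {"tx":0,"ty":0,"tz":-1.5,"wx":0,"wy":0,"wz":0.108}
    - {"tx":0,"ty":0,"tz":-1,"wx":0,"wy":0,"wz":0.108}
    - {"tx":0,"ty":0,"tz":0,"wx":0,"wy":0,"wz":0.109}
    - {"tx":2.5,"ty":2.8,"tz":0,"wx":0,"wy":0,"wz":0}
    - {"tx":2.5,"ty":2.8,"tz":0,"wx":0,"wy":0,"wz":0}
    - {"tx":2.5,"ty":2.8,"tz":0,"wx":0,"wy":0,"wz":0}
    - {"tx":2.5,"ty":2.8,"tz":0,"wx":0,"wy":0,"wz":0}
    - {"tx":2.5,"ty":2.8,"tz":0,"wx":0,"wy":0,"wz":0}
    - {"tx":2.5,"ty":2.8,"tz":0,"wx":0,"wy":0,"wz":0}

```text
time_s: 22.35
ee_pos: [536.4, 131.2, 194.1]
ee_rot: [-178.3, 2.6, -23.8]
force: [0.8, 1.2, -0.7]
gripper_width: 28.3
gripper_force: 29.9
```

Request:
move_arm:
  plan:
    - {"tx":2.4,"ty":2.9,"tz":0,"wx":0,"wy":0,"wz":0}
    - {"tx":2.4,"ty":2.9,"tz":0,"wx":0,"wy":0,"wz":0}
    - {"tx":2.4,"ty":2.9,"tz":0,"wx":0,"wy":0,"wz":0}
    - {"tx":1.5,"ty":2.5,"tz":0,"wx":0,"wy":0,"wz":0}
    - {"tx":1,"ty":1.5,"tz":0,"wx":0,"wy":0,"wz":0}
    - {"tx":0,"ty":0,"tz":0,"wx":0,"wy":0,"wz":0}
    - {"tx":0,"ty":0,"tz":0,"wx":0,"wy":0,"wz":0}

```text
time_s: 22.93
ee_pos: [573.5, -22.9, 185.9]
ee_rot: [-178.3, 2.6, -23.9]
force: [0.2, 0.5, -0.5]
gripper_width: 28.7
gripper_force: 29.9
```

```bash
python3 - <<'E'
from h import *
go(C(-86,-5,66),-27.3)
W=cam('wrist');save(W,'w8.png')
t=np.linspace(0,6.28,40); P=np.array([proj(W,C(-86+61.5*np.cos(a),-5+61.5*np.sin(a),115)) for a in t]); print(P.min(0),P.max(0))
E
```

```text
t 22.9 pos [573.5 -22.9 185.9] C [-137.3   99.2  185.9] rot [-178.31    2.6   -23.92] shift cm [ 5.05 11.05 11.46] grip 28.7 29.9 F [ 0.2  0.5 -0.5]
rotvec [-0.028  0.046  0.058] shift after turn [ 5.13 10.42 11.99]
[379.33633589  72.24057992] [533.76224622 222.80428004]
```

View pics/w8.png

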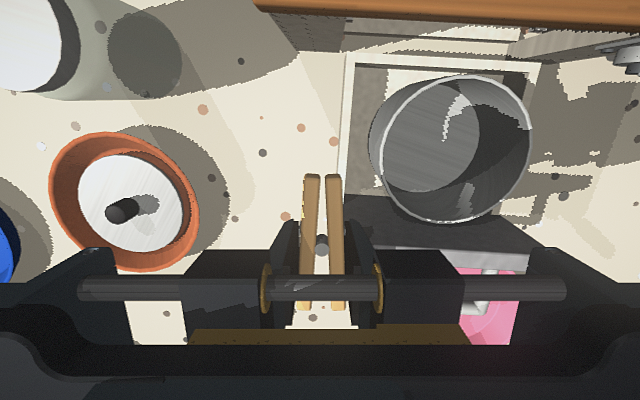

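Request:
move_arm:
  plan:
    - {"tx":0,"ty":0,"tz":0,"wx":-0.028,"wy":0.046,"wz":0.058}
    - {"tx":1,"ty":2,"tz":0,"wx":0,"wy":0,"wz":0}
    - {"tx":1.2,"ty":2.4,"tz":0,"wx":0,"wy":0,"wz":0}
    - {"tx":1.2,"ty":2.4,"tz":0,"wx":0,"wy":0,"wz":0}
    - {"tx":1.2,"ty":2.4,"tz":0,"wx":0,"wy":0,"wz":0}
    - {"tx":0.5,"ty":1.2,"tz":0,"wx":0,"wy":0,"wz":0}
    - {"tx":0,"ty":0,"tz":0,"wx":0,"wy":0,"wz":0}
    - {"tx":0,"ty":0,"tz":0,"wx":0,"wy":0,"wz":0}

```text
time_s: 23.65
ee_pos: [571.4, -136.9, 186.3]
ee_rot: [-179.9, 0.0, -27.2]
force: [0.3, 0.5, -1.0]
gripper_width: 28.7
gripper_force: 29.9
```

```bash
python3 - <<'E'
from h import *
go(C(-86,-5,55),-27.3); print(env.state()['qpos'].round())
E
```

```text
t 23.6 pos [ 571.4 -136.9  186.3] C [-86.8  -3.1 186.3] rot [-179.94    0.    -27.17] shift cm [ 0.08  0.21 13.13] grip 28.7 29.9 F [ 0.3  0.5 -1. ]
rotvec [-0.001  0.     0.002] shift after turn [ 0.08  0.19 13.13]
[-15.  20.  90.   0.  69. 103.]
```

Request:
move_arm:
  plan:
    - {"tx":0.1,"ty":0.2,"tz":1.5,"wx":0,"wy":0,"wz":0}
    - {"tx":0,"ty":0,"tz":2,"wx":0,"wy":0,"wz":0}
    - {"tx":0,"ty":0,"tz":2,"wx":0,"wy":0,"wz":0}
    - {"tx":0,"ty":0,"tz":2,"wx":0,"wy":0,"wz":0}
    - {"tx":0,"ty":0,"tz":2,"wx":0,"wy":0,"wz":0}
    - {"tx":0,"ty":0,"tz":2,"wx":0,"wy":0,"wz":0}
    - {"tx":0,"ty":0,"tz":1.2,"wx":0,"wy":0,"wz":0}
    - {"tx":0,"ty":0,"tz":0.5,"wx":0,"wy":0,"wz":0}
    - {"tx":0,"ty":0,"tz":0,"wx":0,"wy":0,"wz":0}
    - {"tx":0,"ty":0,"tz":0,"wx":0,"wy":0,"wz":0}

```text
time_s: 24.48
ee_pos: [572.1, -139.3, 54.9]
ee_rot: [-180.0, -0.1, -27.1]
force: [0.6, -0.9, 0.2]
gripper_width: 28.4
gripper_force: 29.9
```

Request:
move_arm:
  plan:
    - {"tx":0,"ty":0,"tz":0,"wx":0,"wy":0,"wz":0}
    - {"tx":0,"ty":0,"tz":0,"wx":0,"wy":0,"wz":0}
    - {"tx":0,"ty":0,"tz":0,"wx":0,"wy":0,"wz":0}
    - {"tx":0,"ty":0,"tz":0,"wx":0,"wy":0,"wz":0}
    - {"tx":0,"ty":0,"tz":-2,"wx":0,"wy":0,"wz":0}
    - {"tx":0,"ty":0,"tz":-3,"wx":0,"wy":0,"wz":0}
    - {"tx":0,"ty":0,"tz":-3,"wx":0,"wy":0,"wz":0}
    - {"tx":0,"ty":0,"tz":-3,"wx":0,"wy":0,"wz":0}
    - {"tx":0,"ty":0,"tz":-3,"wx":0,"wy":0,"wz":0}
    - {"tx":-1,"ty":-1,"tz":-1,"wx":0,"wy":0,"wz":0}
    - {"tx":-2.5,"ty":-2.5,"tz":0,"wx":0,"wy":0,"wz":0}
    - {"tx":-2.5,"ty":-2.5,"tz":0,"wx":0,"wy":0,"wz":0}
  gripper: 4.5

```text
time_s: 25.48
ee_pos: [545.2, -58.9, 204.8]
ee_rot: [-179.9, -0.1, -27.3]
force: [0.9, 0.9, -0.9]
gripper_width: 44.9
gripper_force: 0.0
```

```bash
python3 - <<'E'
from h import *
go([340,115,200],16)
S=cam('scene');D=cam('side');W=cam('wrist')
for F in(S,D): pegs(F,20)
pegs(W)
E
```

```text
t 25.5 pos [545.2 -58.9 204.8] C [-145.9   54.2  204.8] rot [-1.7995e+02 -1.1000e-01 -2.7320e+01] shift cm [-26.21  -6.03   0.44] grip 44.9 0.0 F [ 0.9  0.9 -0.9]
rotvec [-0.    -0.002 -0.756] shift after turn [-14.93 -22.37   0.48]
blob px [397. 229.] centre [826.5  35. ] size [ 65.9 278.3] long axis deg 171.1
blob px [292. 218.] centre [434.5 138.9] size [97.3 47.3] long axis deg 20.7
blob px [293. 148.] centre [ 933.8 -578. ] size [447.2 326.1] long axis deg 67.7
blob px [386. 140.] centre [ 553.  -149.3] size [36.3 98.5] long axis deg 153.0
blob px [465.   1.] centre [ 643.7 -285.7] size [375.3   6.7] long axis deg 63.0
```

Request:
move_arm:
  plan:
    - {"tx":0,"ty":0,"tz":0,"wx":0,"wy":0,"wz":-0.111}
    - {"tx":0,"ty":0,"tz":0,"wx":0,"wy":0,"wz":-0.111}
    - {"tx":0,"ty":0,"tz":0,"wx":0,"wy":0,"wz":-0.111}
    - {"tx":0,"ty":0,"tz":0,"wx":0,"wy":0,"wz":-0.111}
    - {"tx":0,"ty":0,"tz":0,"wx":0,"wy":0,"wz":-0.111}
    - {"tx":0,"ty":0,"tz":0,"wx":0,"wy":0,"wz":-0.111}
    - {"tx":0,"ty":0,"tz":0,"wx":0,"wy":0,"wz":-0.109}
    - {"tx":0,"ty":0,"tz":0,"wx":0,"wy":0,"wz":0}
  gripper: 6

```text
time_s: 26.3
ee_pos: [545.3, -60.0, 203.7]
ee_rot: [180.0, 0.0, 17.3]
force: [0.0, -0.0, 0.4]
gripper_width: 60.1
gripper_force: 0.0
```

```bash
python3 - <<'E'
from h import *
go([434.6,142,100],17)
W=cam('wrist');pegs(W)
E
```

```text
t 26.3 pos [545.3 -60.  203.7] C [-145.3   53.3  203.7] rot [1.7998e+02 3.0000e-02 1.7310e+01] shift cm [ -4.56 -22.59  10.36] grip 60.1 0.0 F [ 0.  -0.   0.4]
rotvec [0.    0.001 0.005] shift after turn [ -4.68 -22.56  10.37]
blob px [153. 204.] centre [440.7 143. ] size [80.  37.7] long axis deg 17.2
blob px [393. 194.] centre [ 550.5 -158.7] size [ 34.8 100.6] long axis deg 146.6
blob px [552.  89.] centre [ 737.6 -326.3] size [437.2 184.2] long axis deg 62.9
```

Request:
move_arm:
  plan:
    - {"tx":-0.4,"ty":-1.6,"tz":0,"wx":0,"wy":0,"wz":0}
    - {"tx":-0.6,"ty":-3,"tz":0,"wx":0,"wy":0,"wz":0}
    - {"tx":-0.6,"ty":-3,"tz":0,"wx":0,"wy":0,"wz":0}
    - {"tx":-0.6,"ty":-3,"tz":0,"wx":0,"wy":0,"wz":0}
    - {"tx":-0.6,"ty":-3,"tz":1,"wx":0,"wy":0,"wz":0}
    - {"tx":-0.6,"ty":-3,"tz":2,"wx":0,"wy":0,"wz":0}
    - {"tx":-0.6,"ty":-3,"tz":3,"wx":0,"wy":0,"wz":0}
    - {"tx":-0.4,"ty":-2,"tz":3,"wx":0,"wy":0,"wz":0}
    - {"tx":-0.2,"ty":-1,"tz":3,"wx":0,"wy":0,"wz":0}
    - {"tx":0,"ty":0,"tz":3,"wx":0,"wy":0,"wz":0}
    - {"tx":0,"ty":0,"tz":1.5,"wx":0,"wy":0,"wz":0}
    - {"tx":0,"ty":0,"tz":0,"wx":0,"wy":0,"wz":0}

```text
time_s: 27.35
ee_pos: [431.5, 141.7, 37.1]
ee_rot: [180.0, 0.4, 17.2]
force: [0.0, 0.8, -0.3]
gripper_width: 60.1
gripper_force: 0.0
```

Request:
move_arm:
  plan:
    - {"tx":0,"ty":0,"tz":0,"wx":0,"wy":0,"wz":0}

```text
time_s: 27.43
ee_pos: [434.3, 142.1, 39.8]
ee_rot: [180.0, 0.1, 17.2]
force: [0.1, -0.1, 0.2]
gripper_width: 59.9
gripper_force: 0.0
```

```bash
python3 - <<'E'
from h import *
go([434.6,142,3],17)
E
```

```text
t 27.4 pos [434.3 142.1  39.8] C [-336.7  181.9   39.8] rot [1.7998e+02 8.0000e-02 1.7190e+01] shift cm [0.03 0.02 3.68] grip 59.9 0.0 F [ 0.1 -0.1  0.2]
rotvec [0.    0.001 0.003] shift after turn [0.03 0.02 3.68]
```

Request:
move_arm:
  plan:
    - {"tx":0,"ty":0,"tz":1,"wx":0,"wy":0,"wz":0}
    - {"tx":0,"ty":0,"tz":1.2,"wx":0,"wy":0,"wz":0}
    - {"tx":0,"ty":0,"tz":0.8,"wx":0,"wy":0,"wz":0}
    - {"tx":0,"ty":0,"tz":0.5,"wx":0,"wy":0,"wz":0}
    - {"tx":0,"ty":0,"tz":0.2,"wx":0,"wy":0,"wz":0}
    - {"tx":0,"ty":0,"tz":0,"wx":0,"wy":0,"wz":0}

```text
time_s: 27.93
ee_pos: [435.3, 141.9, 3.3]
ee_rot: [180.0, -0.1, 17.2]
force: [0.1, 0.5, -0.2]
gripper_width: 59.7
gripper_force: 0.0
```

Request:
move_arm:
  plan:
    - {"tx":0,"ty":0,"tz":0,"wx":0,"wy":0,"wz":0}
    - {"tx":0,"ty":0,"tz":0,"wx":0,"wy":0,"wz":0}
    - {"tx":0,"ty":0,"tz":0,"wx":0,"wy":0,"wz":0}
    - {"tx":0,"ty":0,"tz":0,"wx":0,"wy":0,"wz":0}
    - {"tx":0,"ty":0,"tz":0,"wx":0,"wy":0,"wz":0}
    - {"tx":0,"ty":0,"tz":0,"wx":0,"wy":0,"wz":0}
    - {"tx":0,"ty":0,"tz":-2,"wx":0,"wy":0,"wz":0}
    - {"tx":0,"ty":0,"tz":-3,"wx":0,"wy":0,"wz":0}
    - {"tx":0,"ty":0,"tz":-3.5,"wx":0,"wy":0,"wz":0}
    - {"tx":0,"ty":0,"tz":-3.5,"wx":0,"wy":0,"wz":0}
    - {"tx":0,"ty":0,"tz":-3.5,"wx":0,"wy":0,"wz":0}
    - {"tx":0,"ty":0,"tz":-2.5,"wx":0,"wy":0,"wz":0}
  gripper: 1.5
  force: 30

```text
time_s: 28.93
ee_pos: [435.6, 142.2, 186.2]
ee_rot: [180.0, -0.2, 17.2]
force: [0.6, 0.2, 0.4]
gripper_width: 28.5
gripper_force: 29.8
```

Request:
move_arm:
  plan:
    - {"tx":0,"ty":0,"tz":-1,"wx":0,"wy":0,"wz":0.111}
    - {"tx":0,"ty":0,"tz":0,"wx":0,"wy":0,"wz":0.111}
    - {"tx":0,"ty":0,"tz":0,"wx":0,"wy":0,"wz":0.111}
    - {"tx":0,"ty":0,"tz":0,"wx":0,"wy":0,"wz":0.111}
    - {"tx":0,"ty":0,"tz":0,"wx":0,"wy":0,"wz":0.111}
    - {"tx":0,"ty":0,"tz":0,"wx":0,"wy":0,"wz":0.111}
    - {"tx":0,"ty":0,"tz":0,"wx":0,"wy":0,"wz":0.111}
    - {"tx":0,"ty":0,"tz":0,"wx":0,"wy":0,"wz":0}

```text
time_s: 29.6
ee_pos: [434.7, 141.9, 192.9]
ee_rot: [180.0, -0.0, -27.4]
force: [-0.0, 1.0, -0.5]
gripper_width: 28.5
gripper_force: 29.8
```

```bash
python3 - <<'E'
from h import *
go(C(-86,-5,190),-27.3)
E
```

```text
t 29.6 pos [434.7 141.9 192.9] C [-336.2  181.9  192.9] rot [ 1.7998e+02 -2.0000e-02 -2.7380e+01] shift cm [25.05 18.66  0.3 ] grip 28.5 29.8 F [-0.   1.  -0.5]
rotvec [ 0.    -0.    -0.001] shift after turn [25.02 18.69  0.29]
```

Request:
move_arm:
  plan:
    - {"tx":2.3,"ty":1.7,"tz":0,"wx":0,"wy":0,"wz":0}
    - {"tx":2.3,"ty":1.7,"tz":0,"wx":0,"wy":0,"wz":0}
    - {"tx":2.3,"ty":1.7,"tz":0,"wx":0,"wy":0,"wz":0}
    - {"tx":2.3,"ty":1.7,"tz":0,"wx":0,"wy":0,"wz":0}
    - {"tx":2.3,"ty":1.7,"tz":0,"wx":0,"wy":0,"wz":0}
    - {"tx":2.3,"ty":1.7,"tz":0,"wx":0,"wy":0,"wz":0}
    - {"tx":2.3,"ty":1.7,"tz":0,"wx":0,"wy":0,"wz":0}
    - {"tx":2.3,"ty":1.7,"tz":0,"wx":0,"wy":0,"wz":0}
    - {"tx":2.3,"ty":1.7,"tz":0,"wx":0,"wy":0,"wz":0}
    - {"tx":2.3,"ty":1.7,"tz":0,"wx":0,"wy":0,"wz":0}
    - {"tx":1.2,"ty":1.0,"tz":0,"wx":0,"wy":0,"wz":0}
    - {"tx":0.8,"ty":0.7,"tz":0,"wx":0,"wy":0,"wz":0}

```text
time_s: 30.6
ee_pos: [571.8, -140.3, 192.8]
ee_rot: [180.0, -0.0, -27.3]
force: [-0.3, 0.6, -0.9]
gripper_width: 28.5
gripper_force: 29.8
```

Request:
move_arm:
  plan:
    - {"tx":0,"ty":0,"tz":0,"wx":0,"wy":0,"wz":0}
    - {"tx":0,"ty":0,"tz":0,"wx":0,"wy":0,"wz":0}

```text
time_s: 30.77
ee_pos: [570.9, -138.2, 192.9]
ee_rot: [-180.0, 0.0, -27.2]
force: [-0.2, -0.1, -1.1]
gripper_width: 28.4
gripper_force: 29.8
```

```bash
python3 - <<'E'
from h import *
go(C(-86,-5,60),-27.3)
E
```

```text
t 30.8 pos [ 570.9 -138.2  192.9] C [-86.7  -4.4 192.9] rot [-1.7998e+02  5.0000e-02 -2.7250e+01] shift cm [ 0.08  0.06 13.29] grip 28.4 29.8 F [-0.2 -0.1 -1.1]
rotvec [-0.     0.001  0.001] shift after turn [ 0.07  0.06 13.29]
```

Request:
move_arm:
  plan:
    - {"tx":0.1,"ty":0,"tz":1.5,"wx":0,"wy":0,"wz":0}
    - {"tx":0,"ty":0,"tz":2,"wx":0,"wy":0,"wz":0}
    - {"tx":0,"ty":0,"tz":2,"wx":0,"wy":0,"wz":0}
    - {"tx":0,"ty":0,"tz":2,"wx":0,"wy":0,"wz":0}
    - {"tx":0,"ty":0,"tz":2,"wx":0,"wy":0,"wz":0}
    - {"tx":0,"ty":0,"tz":2,"wx":0,"wy":0,"wz":0}
    - {"tx":0,"ty":0,"tz":1.2,"wx":0,"wy":0,"wz":0}
    - {"tx":0,"ty":0,"tz":0.4,"wx":0,"wy":0,"wz":0}
    - {"tx":0,"ty":0,"tz":0,"wx":0,"wy":0,"wz":0}
    - {"tx":0,"ty":0,"tz":0,"wx":0,"wy":0,"wz":0}

```text
time_s: 31.6
ee_pos: [572.7, -138.5, 63.0]
ee_rot: [-180.0, -0.1, -27.2]
force: [1.0, -0.3, 1.2]
gripper_width: 28.4
gripper_force: 29.8
```

Request:
move_arm:
  plan:
    - {"tx":0,"ty":0,"tz":0,"wx":0,"wy":0,"wz":0}
    - {"tx":0,"ty":0,"tz":0,"wx":0,"wy":0,"wz":0}
    - {"tx":0,"ty":0,"tz":0,"wx":0,"wy":0,"wz":0}
    - {"tx":0,"ty":0,"tz":0,"wx":0,"wy":0,"wz":0}
    - {"tx":0,"ty":0,"tz":-2,"wx":0,"wy":0,"wz":0}
    - {"tx":0,"ty":0,"tz":-3,"wx":0,"wy":0,"wz":0}
    - {"tx":0,"ty":0,"tz":-3,"wx":0,"wy":0,"wz":0}
    - {"tx":0,"ty":0,"tz":-3,"wx":0,"wy":0,"wz":0}
    - {"tx":-1,"ty":0,"tz":-3,"wx":0,"wy":0,"wz":0}
    - {"tx":-2.5,"ty":0,"tz":-3,"wx":0,"wy":0,"wz":0}
    - {"tx":-3,"ty":0,"tz":0,"wx":0,"wy":0,"wz":0}
    - {"tx":-3,"ty":0,"tz":0,"wx":0,"wy":0,"wz":0}
  gripper: 4.5

```text
time_s: 32.6
ee_pos: [488.2, -95.7, 234.4]
ee_rot: [-179.9, -0.3, -27.3]
force: [-0.3, 0.1, -0.5]
gripper_width: 45.0
gripper_force: 0.0
```

```bash
python3 - <<'E'
from h import *
go([637,217,200],62.7)
W=cam('wrist');D=cam('side');S=cam('scene')
o=np.vstack([W['color'],D['color'],S['color']]); o=cv2.resize(o[:1200],(310,580),interpolation=cv2.INTER_AREA)
c=np.hstack([cv2.resize(W['color'],(400,250)),cv2.resize(D['color'],(400,250))])
c2=np.hstack([cv2.resize(S['color'][60:310,180:580],(400,250)),cv2.resize(D['color'][200:400,150:470],(400,250))])
cv2.imwrite('pics/w9.png',np.vstack([c,c2])[:,:,::-1])
t=np.linspace(0,6.28,40); P=np.array([proj(W,C(-86+61.5*np.cos(a),-5+61.5*np.sin(a),115)) for a in t]); print(P.min(0),P.max(0))
E
```

```text
t 32.6 pos [488.2 -95.7 234.4] C [-179.7   -4.6  234.4] rot [-179.92   -0.32  -27.31] shift cm [ -1.15 -34.61   3.48] grip 45.0 0.0 F [-0.3  0.1 -0.5]
rotvec [ 0.003 -0.005 -1.571] shift after turn [34.61 -1.12  3.44]
[257.27799451  26.06264732] [386.48806519 162.88459359]
```

View pics/w9.png

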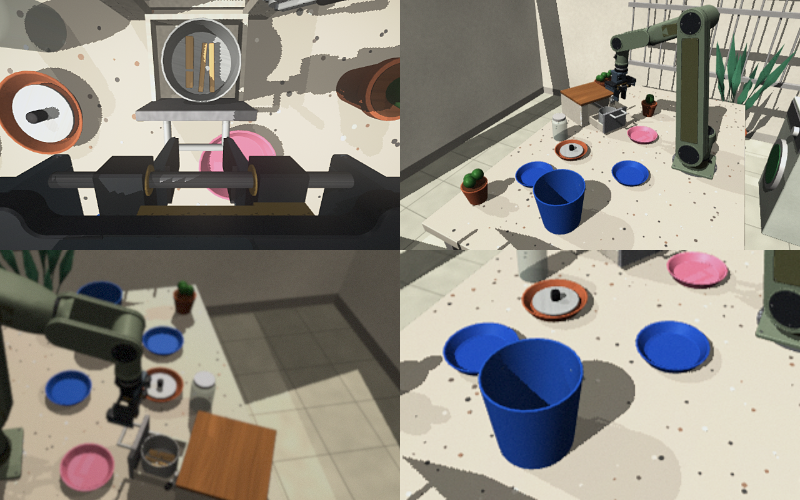

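Request:
move_arm:
  plan:
    - {"tx":0,"ty":0,"tz":0,"wx":0,"wy":0,"wz":-0.121}
    - {"tx":0,"ty":0,"tz":0,"wx":0,"wy":0,"wz":-0.121}
    - {"tx":0,"ty":0,"tz":0,"wx":0,"wy":0,"wz":-0.121}
    - {"tx":0,"ty":0,"tz":0,"wx":0,"wy":0,"wz":-0.121}
    - {"tx":0,"ty":0,"tz":0,"wx":0,"wy":0,"wz":-0.121}
    - {"tx":0,"ty":0,"tz":0,"wx":0,"wy":0,"wz":-0.121}
    - {"tx":0,"ty":0,"tz":0,"wx":0,"wy":0,"wz":-0.121}
    - {"tx":0,"ty":0,"tz":0,"wx":0,"wy":0,"wz":-0.121}
    - {"tx":0,"ty":0,"tz":0,"wx":0,"wy":0,"wz":-0.121}
    - {"tx":0,"ty":0,"tz":0,"wx":0,"wy":0,"wz":-0.121}
    - {"tx":0,"ty":0,"tz":0,"wx":0,"wy":0,"wz":-0.121}
    - {"tx":0,"ty":0,"tz":0,"wx":0,"wy":0,"wz":-0.121}

```text
time_s: 33.75
ee_pos: [489.1, -96.3, 232.0]
ee_rot: [179.9, -0.0, 56.2]
force: [-0.4, -0.2, 0.9]
gripper_width: 45.2
gripper_force: 0.0
```

Request:
move_arm:
  plan:
    - {"tx":0,"ty":0,"tz":0,"wx":0,"wy":0,"wz":-0.118}
    - {"tx":2,"ty":0,"tz":0,"wx":0,"wy":0,"wz":0}
    - {"tx":3,"ty":0,"tz":0,"wx":0,"wy":0,"wz":0}
    - {"tx":3,"ty":0,"tz":0,"wx":0,"wy":0,"wz":0}
    - {"tx":3,"ty":0,"tz":0,"wx":0,"wy":0,"wz":0}
    - {"tx":3,"ty":0,"tz":0,"wx":0,"wy":0,"wz":0}
    - {"tx":3,"ty":0,"tz":0,"wx":0,"wy":0,"wz":0}
    - {"tx":2.5,"ty":0,"tz":0,"wx":0,"wy":0,"wz":0}
    - {"tx":2,"ty":-1,"tz":0,"wx":0,"wy":0,"wz":0}
    - {"tx":0,"ty":0,"tz":0,"wx":0,"wy":0,"wz":0}
    - {"tx":0,"ty":0,"tz":0,"wx":0,"wy":0,"wz":0}

```text
time_s: 34.67
ee_pos: [578.6, 100.5, 231.5]
ee_rot: [180.0, 0.0, 62.8]
force: [-0.5, -0.7, -0.9]
gripper_width: 45.2
gripper_force: 0.0
```

```bash
python3 - <<'E'
from h import *
go([637,217,120],62.7)
W=cam('wrist');save(W,'w10.png')
for q in ell(W,(3,120,60),(14,255,255)):
    P=np.array([onz(W,u,v,30)[:2] for u,v in q]); c,r=cv2.minEnclosingCircle(P.astype(np.float32)); print('terra',len(q),q.mean(0).round(),np.round(c,1),round(r,1))
    if 85<r<110:
        m=np.zeros((400,640),np.uint8); cv2.fillPoly(m,[cv2.convexHull(q)],255)
        g=cv2.cvtColor(W['color'],cv2.COLOR_RGB2HSV); k=((g[:,:,2]<75)&(m>0)).astype(np.uint8)
        n,l,st,ce=cv2.connectedComponentsWithStats(k)
        for i in range(1,n):
            if st[i,4]>60: print('dark',st[i],ce[i].round(1),onz(W,*ce[i],36).round(1))
        k=((g[:,:,1]<40)&(g[:,:,2]>100)&(m>0)).astype(np.uint8)
        pts=np.argwhere(k)[:,::-1]; P=np.array([onz(W,u,v,22)[:2] for u,v in cv2.convexHull(pts.astype(np.int32))[:,0]],np.float32); print('white disc',cv2.minEnclosingCircle(P))
print(proj(W,[637,217,50]),proj(W,[637,217,22]))
E
```

```text
t 34.7 pos [578.6 100.5 231.5] C [-189.4  211.2  231.5] rot [1.7996e+02 4.0000e-02 6.2790e+01] shift cm [13.04 -0.14 11.14] grip 45.2 0.0 F [-0.5 -0.7 -0.9]
rotvec [0.001 0.001 0.002] shift after turn [13.03 -0.15 11.15]
terra 772 [321.  74.] [638.2 217.8] 91.8
dark [309  55  22  26 409] [320.1  68.3] [636.6 216.5  36. ]
white disc ((636.3743896484375, 216.6334228515625), 65.08605194091797)
[320.09615347  65.99158047] [320.18524955  69.39657393]
```

Request:
move_arm:
  plan:
    - {"tx":2,"ty":-0.2,"tz":0,"wx":0,"wy":0,"wz":0}
    - {"tx":3,"ty":0,"tz":0,"wx":0,"wy":0,"wz":0}
    - {"tx":3,"ty":0,"tz":0,"wx":0,"wy":0,"wz":0}
    - {"tx":3,"ty":0,"tz":0,"wx":0,"wy":0,"wz":0}
    - {"tx":2,"ty":0,"tz":1,"wx":0,"wy":0,"wz":0}
    - {"tx":0,"ty":0,"tz":2.5,"wx":0,"wy":0,"wz":0}
    - {"tx":0,"ty":0,"tz":3,"wx":0,"wy":0,"wz":0}
    - {"tx":0,"ty":0,"tz":3,"wx":0,"wy":0,"wz":0}
    - {"tx":0,"ty":0,"tz":3,"wx":0,"wy":0,"wz":0}
    - {"tx":0,"ty":0,"tz":2,"wx":0,"wy":0,"wz":0}
    - {"tx":0,"ty":0,"tz":0.5,"wx":0,"wy":0,"wz":0}
    - {"tx":0,"ty":0,"tz":0,"wx":0,"wy":0,"wz":0}

```text
time_s: 35.72
ee_pos: [635.1, 214.7, 80.5]
ee_rot: [-179.9, 0.2, 62.6]
force: [-0.4, 0.1, -0.3]
gripper_width: 45.3
gripper_force: 0.0
```

Request:
move_arm:
  plan:
    - {"tx":0,"ty":0,"tz":0,"wx":0,"wy":0,"wz":0}

```text
time_s: 35.8
ee_pos: [636.8, 215.6, 83.3]
ee_rot: [179.9, -0.1, 62.6]
force: [-0.0, 0.2, 0.7]
gripper_width: 45.3
gripper_force: 0.0
```

```bash
python3 - <<'E'
from h import *
go([636.5,216.7,29.5],62.7)
E
```

```text
t 35.8 pos [636.8 215.6  83.3] C [-190.5  340.2   83.3] rot [ 1.7988e+02 -7.0000e-02  6.2620e+01] shift cm [ 0.08 -0.08  5.38] grip 45.3 0.0 F [-0.   0.2  0.7]
rotvec [ 0.002 -0.001 -0.001] shift after turn [ 0.08 -0.07  5.38]
```

Request:
move_arm:
  plan:
    - {"tx":0.1,"ty":-0.1,"tz":1.3,"wx":0,"wy":0,"wz":0}
    - {"tx":0,"ty":0,"tz":1.5,"wx":0,"wy":0,"wz":0}
    - {"tx":0,"ty":0,"tz":1.2,"wx":0,"wy":0,"wz":0}
    - {"tx":0,"ty":0,"tz":0.8,"wx":0,"wy":0,"wz":0}
    - {"tx":0,"ty":0,"tz":0.4,"wx":0,"wy":0,"wz":0}
    - {"tx":0,"ty":0,"tz":0.1,"wx":0,"wy":0,"wz":0}
    - {"tx":0,"ty":0,"tz":0,"wx":0,"wy":0,"wz":0}
    - {"tx":0,"ty":0,"tz":0,"wx":0,"wy":0,"wz":0}

```text
time_s: 36.47
ee_pos: [635.8, 217.8, 29.9]
ee_rot: [179.9, -0.1, 62.7]
force: [0.3, 0.4, 0.8]
gripper_width: 44.7
gripper_force: 0.0
```

Request:
move_arm:
  plan:
    - {"tx":0,"ty":0,"tz":0,"wx":0,"wy":0,"wz":0}
    - {"tx":0,"ty":0,"tz":0,"wx":0,"wy":0,"wz":0}
    - {"tx":0,"ty":0,"tz":0,"wx":0,"wy":0,"wz":0}
    - {"tx":0,"ty":0,"tz":0,"wx":0,"wy":0,"wz":0}
    - {"tx":0,"ty":0,"tz":0,"wx":0,"wy":0,"wz":0}
    - {"tx":0,"ty":0,"tz":-1,"wx":0,"wy":0,"wz":0}
    - {"tx":0,"ty":0,"tz":-2,"wx":0,"wy":0,"wz":0}
    - {"tx":0,"ty":0,"tz":-3,"wx":0,"wy":0,"wz":0}
    - {"tx":0,"ty":0,"tz":-3.5,"wx":0,"wy":0,"wz":0}
    - {"tx":0,"ty":0,"tz":-3.5,"wx":0,"wy":0,"wz":0}
    - {"tx":0,"ty":0,"tz":-3.5,"wx":0,"wy":0,"wz":0}
    - {"tx":0,"ty":0,"tz":-3,"wx":0,"wy":0,"wz":0}
  gripper: 1.5
  force: 40

```text
time_s: 37.47
ee_pos: [634.8, 217.7, 227.1]
ee_rot: [179.9, -0.1, 62.7]
force: [1.6, 0.2, -2.3]
gripper_width: 24.9
gripper_force: 40.0
```

Request:
move_arm:
  plan:
    - {"tx":0,"ty":0,"tz":-0.5,"wx":0,"wy":0,"wz":0}
    - {"tx":0,"ty":0,"tz":0,"wx":0,"wy":0,"wz":0}

```text
time_s: 37.63
ee_pos: [635.9, 218.0, 232.0]
ee_rot: [179.8, -0.2, 62.7]
force: [0.4, -0.0, -2.0]
gripper_width: 24.9
gripper_force: 40.0
```

```bash
python3 - <<'E'
from h import *
go(C(-86,-5,205),62.7)
E
```

```text
t 37.6 pos [635.9 218.  232. ] C [-192.3  341.9  232. ] rot [179.76  -0.21  62.69] shift cm [-34.7   10.63   2.62] grip 24.9 40.0 F [ 0.4 -0.  -2. ]
rotvec [ 0.004 -0.004 -0.   ] shift after turn [-34.69  10.63   2.7 ]
```

Request:
move_arm:
  plan:
    - {"tx":-1.5,"ty":0,"tz":-0.7,"wx":0,"wy":0,"wz":0}
    - {"tx":-2.5,"ty":0.7,"tz":-0.6,"wx":0,"wy":0,"wz":0}
    - {"tx":-3.2,"ty":0.8,"tz":0,"wx":0,"wy":0,"wz":0}
    - {"tx":-3.2,"ty":0.8,"tz":0,"wx":0,"wy":0,"wz":0}
    - {"tx":-3.2,"ty":0.8,"tz":0,"wx":0,"wy":0,"wz":0}
    - {"tx":-3.2,"ty":0.8,"tz":0,"wx":0,"wy":0,"wz":0}
    - {"tx":-3.2,"ty":0.8,"tz":0,"wx":0,"wy":0,"wz":0}
    - {"tx":-3.2,"ty":0.8,"tz":0,"wx":0,"wy":0,"wz":0}
    - {"tx":-3.2,"ty":0.8,"tz":0,"wx":0,"wy":0,"wz":0}
    - {"tx":-3.2,"ty":0.8,"tz":0,"wx":0,"wy":0,"wz":0}
    - {"tx":-3.2,"ty":0.8,"tz":0,"wx":0,"wy":0,"wz":0}
    - {"tx":-3.2,"ty":0.8,"tz":0,"wx":0,"wy":0,"wz":0}

```text
time_s: 38.63
ee_pos: [544.4, -143.6, 239.8]
ee_rot: [-179.7, 0.1, 62.7]
force: [0.0, -0.6, -2.1]
gripper_width: 25.0
gripper_force: 40.0
```

Request:
move_arm:
  plan:
    - {"tx":-3.2,"ty":0.8,"tz":0,"wx":0,"wy":0,"wz":0}
    - {"tx":-3,"ty":0.8,"tz":0,"wx":0,"wy":0,"wz":0}
    - {"tx":-2,"ty":0.4,"tz":0,"wx":0,"wy":0,"wz":0}
    - {"tx":-1.4,"ty":0,"tz":0,"wx":0,"wy":0,"wz":0}
    - {"tx":0,"ty":0,"tz":0,"wx":0,"wy":0,"wz":0}
    - {"tx":0,"ty":0,"tz":0,"wx":0,"wy":0,"wz":0}

```text
time_s: 39.13
ee_pos: [519.7, -236.3, 240.9]
ee_rot: [-179.9, -0.0, 62.6]
force: [-0.6, 0.7, -0.8]
gripper_width: 25.1
gripper_force: 40.0
```

```bash
python3 - <<'E'
from h import *
go(C(-86,-5,205),62.7)
W=cam('wrist');save(W,'w11.png')
g=cv2.cvtColor(W['color'],cv2.COLOR_RGB2GRAY)
np.savez('w11.npz',**{k:np.array(v) for k,v in W.items()})
# along radial lines in world from the assumed tin centre at z=115, print gradient peaks (radius mm)
def bil(P):
    uv=proj(W,P); u,v=uv
    return cv2.getRectSubPix(g,(1,1),(float(u),float(v)))[0,0] if 0<=u<639 and 0<=v<399 else np.nan
for a in range(0,360,20):
    rr=np.arange(50,72,1.); p=[bil(C(-86+r*np.cos(np.radians(a)),-5+r*np.sin(np.radians(a)),115)) for r in rr]
    print(a,' '.join('%3.0f'%x for x in p))
E
```

```text
t 39.1 pos [ 519.7 -236.3  240.9] C [ -87.2 -115.1  240.9] rot [-1.7985e+02 -3.0000e-02  6.2610e+01] shift cm [11.01  0.11  3.6 ] grip 25.1 40.0 F [-0.6  0.7 -0.8]
rotvec [-0.003 -0.001 -0.002] shift after turn [11.01  0.12  3.59]
0  64  65  69  76  79  77  66 101 187 199 190 226 232 230 231 230 229 222 217 218 217 218
20  66  66  65  66  66  65  61  99 181 210 166  78  88 130 201 238 231 230 230 230 230 222
40  65  66  67  65  66  66  63  74 150 197 187 132 134 136 134 133 133 134 135 123  83  65
60  64  66  67  66  66  65  63  57 110 194 202 149 129 129 129 129 128 128 133 114  76  74
80  65  64  65  64  66  63  64  59  72 196 224 155  70  71  71  72  72  72 nan nan nan nan
100  62  62  62  61  61  60  60  59  48 140 215 220 112  66  73  72  71  72 nan nan nan nan
120  60  60  60  60  59  59  57  56  47 153 218 240 154 121 126 128 127 130 134  98  74  74
140  57  58  58  58  61  61  61  63  57  80 198 230 200 148 151 153 156 138 124  80  50  56
160  65  66  65  63  64  63  64  63  56  99 207 222 137  53  49  53  55  55  60  61  63  61
180  69  70  71  71  72  71  68  70  65 127 146 136  83  47  52  53  63  66  65  66  67  65
200  72  73  75  75  75  74  74  84  76 157 225 236 149  63  51  54  57  57  56  57  66  68
220  86  74  76  78 109 118 115 113 124 198 231 213 152 136 139 143 143 128 103  70  60  55
240 218 168 107 129 141 143 141 139 151 206 236 204 132 136 137 138 138 139 140 132  79 130
260 214 195 152 138 142 148 156 159 184 227 238 226 221 222 221 221 221 222 221 220 220 221
280 216 193 138 149 152 150 150 151 170 214 231 218 213 215 217 217 217 220 222 221 223 222
300 195 129 143 144 142 141 139 156 212 210 177 136 137 139 140 140 141 140 140 120  79  69
320 120 123 125 124 125 123 122 138 207 211 173 135 133 135 136 136 138 139 139 133 103  80
340 104 100 100 101 101 101  93 137 214 199 109  83  81 122 202 241 233 232 232 232 233 228
```

Request:
move_arm:
  plan:
    - {"tx":2,"ty":0,"tz":0,"wx":0,"wy":0,"wz":0}
    - {"tx":2.5,"ty":0,"tz":0,"wx":0,"wy":0,"wz":0}
    - {"tx":2.5,"ty":0,"tz":0,"wx":0,"wy":0,"wz":0}
    - {"tx":2.5,"ty":0,"tz":0,"wx":0,"wy":0,"wz":0}
    - {"tx":1.6,"ty":0,"tz":1,"wx":0,"wy":0,"wz":0}
    - {"tx":0,"ty":0,"tz":2,"wx":0,"wy":0,"wz":0}
    - {"tx":0,"ty":0,"tz":2,"wx":0,"wy":0,"wz":0}
    - {"tx":0,"ty":0,"tz":2,"wx":0,"wy":0,"wz":0}
    - {"tx":0,"ty":0,"tz":1.2,"wx":0,"wy":0,"wz":0}
    - {"tx":0,"ty":0,"tz":0.4,"wx":0,"wy":0,"wz":0}
    - {"tx":0,"ty":0,"tz":0,"wx":0,"wy":0,"wz":0}
    - {"tx":0,"ty":0,"tz":0,"wx":0,"wy":0,"wz":0}

```text
time_s: 40.18
ee_pos: [572.1, -137.2, 156.6]
ee_rot: [180.0, -0.0, 62.7]
force: [-0.5, 0.1, -1.2]
gripper_width: 24.7
gripper_force: 40.0
```

```bash
python3 - <<'E'
from h import *
go(C(-86.9,-4.1,129),62.7)
E
```

```text
t 40.2 pos [ 572.1 -137.2  156.6] C [-86.1  -3.  156.6] rot [ 1.7996e+02 -1.0000e-02  6.2750e+01] shift cm [-0.11 -0.08  2.76] grip 24.7 40.0 F [-0.5  0.1 -1.2]
rotvec [ 0.001 -0.     0.001] shift after turn [-0.11 -0.08  2.76]
```

Request:
move_arm:
  plan:
    - {"tx":-0.1,"ty":-0.1,"tz":0.5,"wx":0,"wy":0,"wz":0}
    - {"tx":0,"ty":0,"tz":0.6,"wx":0,"wy":0,"wz":0}
    - {"tx":0,"ty":0,"tz":0.5,"wx":0,"wy":0,"wz":0}
    - {"tx":0,"ty":0,"tz":0.4,"wx":0,"wy":0,"wz":0}
    - {"tx":0,"ty":0,"tz":0.3,"wx":0,"wy":0,"wz":0}
    - {"tx":0,"ty":0,"tz":0.3,"wx":0,"wy":0,"wz":0}
    - {"tx":0,"ty":0,"tz":0.1,"wx":0,"wy":0,"wz":0}
    - {"tx":0,"ty":0,"tz":0,"wx":0,"wy":0,"wz":0}
    - {"tx":0,"ty":0,"tz":0,"wx":0,"wy":0,"wz":0}

```text
time_s: 40.93
ee_pos: [570.7, -138.5, 129.3]
ee_rot: [179.9, -0.0, 62.7]
force: [-0.0, -0.5, -1.7]
gripper_width: 24.7
gripper_force: 40.0
```

```bash
python3 - <<'E'
from h import *
go(C(-86.9,-4.1,129),62.7)
E
```

```text
t 40.9 pos [ 570.7 -138.5  129.3] C [-86.7  -4.8 129.3] rot [179.95  -0.    62.68] shift cm [ 0.07 -0.02  0.03] grip 24.7 40.0 F [-0.  -0.5 -1.7]
rotvec [ 0.001 -0.    -0.   ] shift after turn [ 0.07 -0.02  0.03]
```

Request:
move_arm:
  plan:
    - {"tx":0,"ty":0,"tz":0.1,"wx":0,"wy":0,"wz":0}
    - {"tx":0,"ty":0,"tz":0.1,"wx":0,"wy":0,"wz":0}
    - {"tx":0,"ty":0,"tz":0,"wx":0,"wy":0,"wz":0}

```text
time_s: 41.18
ee_pos: [571.0, -138.6, 128.5]
ee_rot: [179.9, -0.0, 62.7]
force: [-1.3, 0.2, 4.4]
gripper_width: 24.8
gripper_force: 40.0
```

Request:
move_arm:
  plan:
    - {"tx":0,"ty":0,"tz":0,"wx":0,"wy":0,"wz":0}
    - {"tx":0,"ty":0,"tz":0,"wx":0,"wy":0,"wz":0}
    - {"tx":0,"ty":0,"tz":0,"wx":0,"wy":0,"wz":0}
    - {"tx":0,"ty":0,"tz":0,"wx":0,"wy":0,"wz":0}
    - {"tx":0,"ty":0,"tz":-1.5,"wx":0,"wy":0,"wz":0}
    - {"tx":0,"ty":0,"tz":-3,"wx":0,"wy":0,"wz":0}
    - {"tx":0,"ty":0,"tz":-3,"wx":0,"wy":0,"wz":0}
    - {"tx":-2,"ty":0,"tz":-3,"wx":0,"wy":0,"wz":0}
    - {"tx":-3,"ty":0,"tz":-1,"wx":0,"wy":0,"wz":0}
    - {"tx":-3,"ty":0,"tz":0,"wx":0,"wy":0,"wz":0}
    - {"tx":-2,"ty":0,"tz":0,"wx":0,"wy":0,"wz":0}
    - {"tx":0,"ty":0,"tz":0,"wx":0,"wy":0,"wz":0}
  gripper: 4.5

```text
time_s: 42.18
ee_pos: [523.1, -230.2, 242.5]
ee_rot: [179.9, 0.1, 62.5]
force: [0.5, 0.6, 0.2]
gripper_width: 44.9
gripper_force: 0.0
```

```bash
cat > lid.py <<'E'
from h import *
def ridge(c,z,r0,r1):
    W=cam('wrist');g=cv2.cvtColor(W['color'],cv2.COLOR_RGB2GRAY)
    for a in range(0,360,30):
        rr=np.arange(r0,r1,1.); p=[]
        for r in rr:
            u,v=proj(W,C(c[0]+r*np.cos(np.radians(a)),c[1]+r*np.sin(np.radians(a)),z)); p.append(cv2.getRectSubPix(g,(1,1),(float(u),float(v)))[0,0] if 0<=u<639 and 0<=v<399 else np.nan)
        print(a,' '.join('%3.0f'%x for x in p))
    h=cv2.cvtColor(W['color'],cv2.COLOR_RGB2HSV); k=(h[:,:,2]<60).astype(np.uint8); k[180:]=0
    n,l,st,ce=cv2.connectedComponentsWithStats(k)
    kp=proj(W,C(c[0],c[1],149)); print('knob top pred',kp,[(st[i].tolist(),ce[i].round(1).tolist()) for i in range(1,n) if st[i,4]>80 and np.hypot(*(ce[i]-kp))<40])
E
python3 - <<'E'
from lid import *
go(C(-216,-4,122),62.7)
ridge((-86.9,-4.8),121,56,74)
E
```

```text
t 42.2 pos [ 523.1 -230.2  242.5] C [ -87.  -108.2  242.5] rot [1.7993e+02 1.1000e-01 6.2490e+01] shift cm [ 10.39 -12.95  12.01] grip 44.9 0.0 F [0.5 0.6 0.2]
rotvec [ 0.001  0.002 -0.004] shift after turn [ 10.42 -12.9   12.05]
0 204 207 206 203 202 204 205 203 201 219 223 219 218 219 219 219 223 199
30 208 207 205 205 208 211 212 211 195 123  84 102 168 231 236 233 232 232
60 218 216 215 216 217 217 216 199 205 157 131 136 144 105  85  88  89  89
90 222 221 221 221 222 222 222 229 217  93  85  90  82 173 238 231 nan nan
120 222 220 221 221 220 219 217 223 209 133 132 136 133 104  87  86  88  87
150 221 220 220 221 221 222 221 226 215 111  64  69  71  71  71  69  72  73
180 219 219 220 224 202 144 128 133 108  72  66  71  72  73  72  71  71  70
210 218 218 220 219 219 222 223 227 190 100  54  60  60  63  63  62  61  60
240 216 216 218 218 217 217 220 221 212 170 141 115  67  72  71  76 109 132
270 215 216 220 222 221 220 221 223 206 135 135 137 139 133 119 122 123 123
300 216 215 214 215 217 218 216 213 191 141 128  99  75  72  72  81 110 144
330 199 201 200 201 199 199 200 203 200 146  78  74  97 129 136 132 128 126
knob top pred [320.96667327  85.03309334] []
```

Request:
move_arm:
  plan:
    - {"tx":1.4,"ty":-1.8,"tz":0,"wx":0,"wy":0,"wz":0}
    - {"tx":2,"ty":-2.5,"tz":0,"wx":0,"wy":0,"wz":0}
    - {"tx":2,"ty":-2.5,"tz":0,"wx":0,"wy":0,"wz":0}
    - {"tx":2,"ty":-2.5,"tz":0,"wx":0,"wy":0,"wz":0}
    - {"tx":2,"ty":-2.3,"tz":0,"wx":0,"wy":0,"wz":0}
    - {"tx":1,"ty":-1.2,"tz":0.5,"wx":0,"wy":0,"wz":0}
    - {"tx":0,"ty":0,"tz":2,"wx":0,"wy":0,"wz":0}
    - {"tx":0,"ty":0,"tz":2,"wx":0,"wy":0,"wz":0}
    - {"tx":0,"ty":0,"tz":1.5,"wx":0,"wy":0,"wz":0}
    - {"tx":0,"ty":0,"tz":1,"wx":0,"wy":0,"wz":0}
    - {"tx":0,"ty":0,"tz":0,"wx":0,"wy":0,"wz":0}
    - {"tx":0,"ty":0,"tz":0,"wx":0,"wy":0,"wz":0}

```text
time_s: 43.23
ee_pos: [458.7, -75.3, 171.8]
ee_rot: [-180.0, 0.0, 62.7]
force: [-0.6, -0.4, 0.5]
gripper_width: 45.0
gripper_force: 0.0
```

```bash
python3 - <<'E'
from h import *
go(C(-214.5,-4.5,122),62.7)
E
```

```text
t 43.2 pos [458.7 -75.3 171.8] C [-215.3   -0.   171.8] rot [-179.96    0.     62.74] shift cm [-0.45  0.08  4.98] grip 45.0 0.0 F [-0.6 -0.4  0.5]
rotvec [-0.001  0.     0.001] shift after turn [-0.45  0.08  4.98]
```

Request:
move_arm:
  plan:
    - {"tx":0,"ty":0.1,"tz":1,"wx":0,"wy":0,"wz":0}
    - {"tx":0,"ty":0,"tz":1.5,"wx":0,"wy":0,"wz":0}
    - {"tx":0,"ty":0,"tz":1.3,"wx":0,"wy":0,"wz":0}
    - {"tx":0,"ty":0,"tz":0.8,"wx":0,"wy":0,"wz":0}
    - {"tx":0,"ty":0,"tz":0.4,"wx":0,"wy":0,"wz":0}
    - {"tx":0,"ty":0,"tz":0,"wx":0,"wy":0,"wz":0}

```text
time_s: 43.73
ee_pos: [459.4, -76.5, 121.6]
ee_rot: [-180.0, 0.0, 62.7]
force: [-1.2, 0.9, 0.5]
gripper_width: 44.9
gripper_force: 0.0
```

Request:
move_arm:
  plan:
    - {"tx":0,"ty":0,"tz":0,"wx":0,"wy":0,"wz":0}
    - {"tx":0,"ty":0,"tz":0,"wx":0,"wy":0,"wz":0}
    - {"tx":0,"ty":0,"tz":0,"wx":0,"wy":0,"wz":0}
    - {"tx":0,"ty":0,"tz":0,"wx":0,"wy":0,"wz":0}
    - {"tx":0,"ty":0,"tz":0,"wx":0,"wy":0,"wz":0}
    - {"tx":0,"ty":0,"tz":0,"wx":0,"wy":0,"wz":0}
  gripper: 0.5
  force: 25

```text
time_s: 44.23
ee_pos: [459.3, -76.5, 122.4]
ee_rot: [180.0, -0.0, 62.7]
force: [-1.5, 0.5, 1.9]
gripper_width: 11.2
gripper_force: 25.0
```

Request:
move_arm:
  plan:
    - {"tx":0,"ty":0.4,"tz":0,"wx":0,"wy":0,"wz":0}
    - {"tx":0,"ty":0.8,"tz":0,"wx":0,"wy":0,"wz":0}
    - {"tx":0,"ty":1.2,"tz":0,"wx":0,"wy":0,"wz":0}
    - {"tx":0,"ty":1.6,"tz":0,"wx":0,"wy":0,"wz":0}
    - {"tx":0,"ty":1.8,"tz":0,"wx":0,"wy":0,"wz":0}
    - {"tx":0,"ty":1.8,"tz":0,"wx":0,"wy":0,"wz":0}
    - {"tx":0,"ty":1.8,"tz":0,"wx":0,"wy":0,"wz":0}
    - {"tx":0,"ty":1.8,"tz":0,"wx":0,"wy":0,"wz":0}
    - {"tx":0,"ty":1.5,"tz":0,"wx":0,"wy":0,"wz":0}
    - {"tx":0,"ty":1.2,"tz":0,"wx":0,"wy":0,"wz":0}
    - {"tx":0,"ty":0.8,"tz":0,"wx":0,"wy":0,"wz":0}
    - {"tx":0,"ty":0.5,"tz":0,"wx":0,"wy":0,"wz":0}

```text
time_s: 45.23
ee_pos: [596.7, -146.7, 122.4]
ee_rot: [179.9, -0.1, 62.7]
force: [-0.8, 4.4, 4.9]
gripper_width: 11.5
gripper_force: 25.0
```

```bash
python3 - <<'E'
from h import *
go(C(-46.9,0,122),62.7)
E
```

```text
t 45.2 pos [ 596.7 -146.7  122.4] C [-59.9  -0.2 122.4] rot [ 1.7986e+02 -7.0000e-02  6.2660e+01] shift cm [0.02 1.3  0.04] grip 11.5 25.0 F [-0.8  4.4  4.9]
rotvec [ 0.002 -0.001 -0.001] shift after turn [0.02 1.3  0.04]
```

Request:
move_arm:
  plan:
    - {"tx":0,"ty":0.5,"tz":0,"wx":0,"wy":0,"wz":0}
    - {"tx":0,"ty":0.4,"tz":0,"wx":0,"wy":0,"wz":0}
    - {"tx":0,"ty":0.3,"tz":0,"wx":0,"wy":0,"wz":0}
    - {"tx":0,"ty":0.3,"tz":0,"wx":0,"wy":0,"wz":0}
    - {"tx":0,"ty":0,"tz":0,"wx":0,"wy":0,"wz":0}
    - {"tx":0,"ty":0,"tz":0,"wx":0,"wy":0,"wz":0}

```text
time_s: 45.73
ee_pos: [608.2, -152.7, 122.4]
ee_rot: [180.0, -0.1, 62.7]
force: [0.5, 4.2, 3.9]
gripper_width: 11.2
gripper_force: 25.0
```

```bash
python3 - <<'E'
from h import *
go(C(-46.9,0,122),62.7)
E
```

```text
t 45.7 pos [ 608.2 -152.7  122.4] C [-46.9  -0.2 122.4] rot [ 1.7995e+02 -6.0000e-02  6.2690e+01] shift cm [0.02 0.   0.04] grip 11.2 25.0 F [0.5 4.2 3.9]
rotvec [ 0.001 -0.001 -0.   ] shift after turn [0.02 0.   0.04]
```

Request:
move_arm:
  plan:
    - {"tx":0,"ty":0.2,"tz":0,"wx":0,"wy":0,"wz":0}
    - {"tx":0,"ty":0,"tz":0,"wx":0,"wy":0,"wz":0}
    - {"tx":0,"ty":0,"tz":0,"wx":0,"wy":0,"wz":0}

```text
time_s: 45.98
ee_pos: [608.2, -152.7, 122.4]
ee_rot: [-179.8, -0.0, 62.7]
force: [-2.9, 6.9, 6.2]
gripper_width: 11.1
gripper_force: 25.0
```

Request:
move_arm:
  plan:
    - {"tx":0,"ty":0,"tz":0,"wx":0,"wy":0,"wz":0}
    - {"tx":0,"ty":0,"tz":0,"wx":0,"wy":0,"wz":0}
    - {"tx":0,"ty":0,"tz":0,"wx":0,"wy":0,"wz":0}
    - {"tx":0,"ty":0,"tz":-2,"wx":0,"wy":0,"wz":0}
    - {"tx":0,"ty":0,"tz":-3,"wx":0,"wy":0,"wz":0}
    - {"tx":0,"ty":0,"tz":-3,"wx":0,"wy":0,"wz":0}
    - {"tx":0,"ty":0,"tz":-3,"wx":0,"wy":0,"wz":0}
    - {"tx":-1,"ty":0,"tz":-3,"wx":0,"wy":0,"wz":0}
    - {"tx":-3,"ty":0.5,"tz":-2,"wx":0,"wy":0,"wz":0}
    - {"tx":-3,"ty":1,"tz":0,"wx":0,"wy":0,"wz":0}
    - {"tx":-3,"ty":1,"tz":0,"wx":0,"wy":0,"wz":0}
    - {"tx":-3,"ty":0.4,"tz":0,"wx":0,"wy":0,"wz":0}
  gripper: 4.5

```text
time_s: 46.98
ee_pos: [575.8, -285.3, 282.3]
ee_rot: [179.9, 0.1, 62.7]
force: [0.1, 0.1, -0.5]
gripper_width: 45.0
gripper_force: 0.0
```

```bash
python3 - <<'E'
from h import *
go(C(-18.5,-173,193),62.7)
S=cam('scene'); h=cv2.cvtColor(S['color'],cv2.COLOR_RGB2HSV)
p=proj(S,C(-18,-172,203)); print(p)
x,y=int(p[0]),int(p[1]); print(h[y-6:y+7,x-7:x+8,2])
E
```

```text
t 47.0 pos [ 575.8 -285.3  282.3] C [ -14.9 -132.9  282.3] rot [1.7987e+02 8.0000e-02 6.2680e+01] shift cm [-4.   -0.38  8.93] grip 45.0 0.0 F [ 0.1  0.1 -0.5]
rotvec [ 0.002  0.001 -0.   ] shift after turn [-4.01 -0.36  8.93]
[347.22719922 297.93725775]
[[178 177 175 176 177 174 156 125  97  97 115 115 102  83  72]
 [178 175 179 178 175 169 141 104  66  60  72  77  68  73  76]
 [180 180 176 178 173 153 121  76  42  31  36  43  52  64  73]
 [178 177 176 176 160 130  87  48  30  25  16  33  47  65  70]
 [178 180 178 167 142 103  55  41  25  22  26  43  67  73  70]
 [179 178 175 158 124  74  40  29  23  23  51  76  99 107  92]
 [175 177 175 157 113  60  26  26  23  40  78 115 137 141 121]
 [175 175 175 159 118  69  32  29  38  69 109 142 166 161 139]
 [178 178 175 163 138 103  71  60  76 106 141 163 173 166 147]
 [176 176 177 172 162 136 119 113 119 143 162 170 166 167 149]
 [177 176 175 179 175 163 152 151 157 166 167 160 149 148 143]
 [176 176 177 176 175 172 172 172 171 171 164 144 121 115 123]
 [178 178 180 179 175 176 175 178 174 174 158 129  99  93  94]]
```

Request:
move_arm:
  plan:
    - {"tx":-2,"ty":-0.2,"tz":0,"wx":0,"wy":0,"wz":0}
    - {"tx":-2,"ty":-0.2,"tz":0,"wx":0,"wy":0,"wz":0}
    - {"tx":0,"ty":0,"tz":1.5,"wx":0,"wy":0,"wz":0}
    - {"tx":0,"ty":0,"tz":2,"wx":0,"wy":0,"wz":0}
    - {"tx":0,"ty":0,"tz":2,"wx":0,"wy":0,"wz":0}
    - {"tx":0,"ty":0,"tz":1.7,"wx":0,"wy":0,"wz":0}
    - {"tx":0,"ty":0,"tz":1.2,"wx":0,"wy":0,"wz":0}
    - {"tx":0,"ty":0,"tz":0.6,"wx":0,"wy":0,"wz":0}
    - {"tx":0,"ty":0,"tz":0,"wx":0,"wy":0,"wz":0}

```text
time_s: 47.78
ee_pos: [553.0, -316.6, 190.4]
ee_rot: [-179.8, 0.0, 62.7]
force: [0.2, 0.0, -0.5]
gripper_width: 44.8
gripper_force: 0.0
```

Request:
move_arm:
  plan:
    - {"tx":0,"ty":0,"tz":0,"wx":0,"wy":0,"wz":0}
    - {"tx":0,"ty":0,"tz":0,"wx":0,"wy":0,"wz":0}
    - {"tx":0,"ty":0,"tz":0,"wx":0,"wy":0,"wz":0}
    - {"tx":0,"ty":0,"tz":0,"wx":0,"wy":0,"wz":0}
    - {"tx":0,"ty":0,"tz":0,"wx":0,"wy":0,"wz":0}
    - {"tx":0,"ty":0,"tz":0,"wx":0,"wy":0,"wz":0}
  gripper: 1
  force: 12

```text
time_s: 48.28
ee_pos: [555.2, -317.3, 193.2]
ee_rot: [179.7, 0.0, 62.7]
force: [3.8, -1.3, 1.2]
gripper_width: 17.4
gripper_force: 12.0
```

Request:
move_arm:
  plan:
    - {"tx":0.95,"ty":0,"tz":-0.73,"wx":0,"wy":0,"wz":0}
    - {"tx":1.04,"ty":0,"tz":-0.59,"wx":0,"wy":0,"wz":0}
    - {"tx":1.11,"ty":0,"tz":-0.46,"wx":0,"wy":0,"wz":0}
    - {"tx":1.16,"ty":0,"tz":-0.32,"wx":0,"wy":0,"wz":0}
    - {"tx":1.19,"ty":0,"tz":-0.16,"wx":0,"wy":0,"wz":0}
    - {"tx":1.2,"ty":0,"tz":0,"wx":0,"wy":0,"wz":0}
    - {"tx":1.19,"ty":0,"tz":0.14,"wx":0,"wy":0,"wz":0}
    - {"tx":1.16,"ty":0,"tz":0.31,"wx":0,"wy":0,"wz":0}
    - {"tx":1.12,"ty":0,"tz":0.44,"wx":0,"wy":0,"wz":0}
    - {"tx":1.05,"ty":0,"tz":0.59,"wx":0,"wy":0,"wz":0}
    - {"tx":0,"ty":0,"tz":0,"wx":0,"wy":0,"wz":0}
    - {"tx":0,"ty":0,"tz":0,"wx":0,"wy":0,"wz":0}

```text
time_s: 49.28
ee_pos: [606.4, -217.2, 200.0]
ee_rot: [179.8, 0.0, 62.8]
force: [4.0, -2.1, -2.8]
gripper_width: 17.4
gripper_force: 12.0
```

```bash
python3 - <<'E'
from h import *
go(C(-18.5,-59,196),62.7)
E
```

```text
t 49.3 pos [ 606.4 -217.2  200. ] C [-19.  -58.4 200. ] rot [1.7983e+02 3.0000e-02 6.2750e+01] shift cm [-0.06  0.05  0.4 ] grip 17.4 12.0 F [ 4.  -2.1 -2.8]
rotvec [0.003 0.    0.001] shift after turn [-0.06  0.05  0.4 ]
```

Request:
move_arm:
  plan:
    - {"tx":0.2,"ty":0,"tz":0.3,"wx":0,"wy":0,"wz":0}
    - {"tx":0,"ty":0,"tz":0,"wx":0,"wy":0,"wz":0}
    - {"tx":0,"ty":0,"tz":0,"wx":0,"wy":0,"wz":0}

```text
time_s: 49.53
ee_pos: [606.7, -216.7, 199.4]
ee_rot: [179.7, 0.1, 62.7]
force: [0.0, -4.3, 7.1]
gripper_width: 17.6
gripper_force: 12.0
```

Request:
move_arm:
  plan:
    - {"tx":0,"ty":0,"tz":0,"wx":0,"wy":0,"wz":0}
    - {"tx":0,"ty":0,"tz":0,"wx":0,"wy":0,"wz":0}
    - {"tx":0,"ty":0,"tz":0,"wx":0,"wy":0,"wz":0}
    - {"tx":0,"ty":0,"tz":-2,"wx":0,"wy":0,"wz":0}
    - {"tx":0,"ty":0,"tz":-3,"wx":0,"wy":0,"wz":0}
    - {"tx":-1,"ty":0,"tz":-3,"wx":0,"wy":0,"wz":0}
    - {"tx":-2,"ty":0,"tz":-1,"wx":0,"wy":0,"wz":0}
    - {"tx":-2.5,"ty":0,"tz":0,"wx":0,"wy":0,"wz":0}
    - {"tx":-2,"ty":0,"tz":0,"wx":0,"wy":0,"wz":0}
    - {"tx":-1.3,"ty":0,"tz":0,"wx":0,"wy":0,"wz":0}
    - {"tx":0,"ty":0,"tz":0,"wx":0,"wy":0,"wz":0}
    - {"tx":0,"ty":0,"tz":0,"wx":0,"wy":0,"wz":0}
  gripper: 4.5

```text
time_s: 50.53
ee_pos: [565.4, -293.4, 286.5]
ee_rot: [-179.9, -0.1, 62.6]
force: [-1.0, 0.2, 0.2]
gripper_width: 44.8
gripper_force: 0.0
```

```bash
python3 - <<'E'
from h import *
go(C(-18.5,-59,196),62.7)
W=cam('wrist'); g=cv2.cvtColor(W['color'],cv2.COLOR_RGB2GRAY)
k=(g<45).astype(np.uint8); k[200:]=0
n,l,st,ce=cv2.connectedComponentsWithStats(k)
print([(st[i].tolist(),ce[i].round(1).tolist()) for i in range(1,n) if st[i,4]>150 and abs(ce[i][0]-322)<40])
for th in(35,30,25): 
    t=np.radians(th); print(th,proj(W,C(-18,-112+93*np.sin(t),132+93*np.cos(t))),'grip inner end',proj(W,C(-18,-112+43*np.sin(t),132+43*np.cos(t))))
print('handle corner',proj(W,C(-46,-45,141)))
w=W['color'].astype(int); r=int(proj(W,C(-46,-20,141))[1]); print(r,g[r,280:350])
E
```

```text
t 50.5 pos [ 565.4 -293.4  286.5] C [ -20.4 -144.9  286.5] rot [-1.7995e+02 -6.0000e-02  6.2630e+01] shift cm [8.58 0.19 9.05] grip 44.8 0.0 F [-1.   0.2  0.2]
rotvec [-0.001 -0.001 -0.001] shift after turn [8.59 0.19 9.05]
[]
35 [324.27981231 106.11292995] grip inner end [323.90834443 137.31112063]
30 [324.31954944 114.84441456] grip inner end [323.92224207 140.76780802]
25 [324.35308404 124.15971999] grip inner end [323.93406354 144.38629943]
handle corner [296.577948    93.34449923]
66 [220 219 219 219 218 219 219 222 213 161 175 205 216 219 224 221 215 206
 185 154 124 172 228 219 219 219 219 219 219 218 218 220 219 220 219 218
 218 218 218 218 218 218 219 219 218 218 218 219 218 218 219 217 218 220
 226 214  52  69  66  72  66  92 129 136 144 142 137 130 130 133]
```

```bash
python3 - <<'E'
from h import *
W=cam('wrist'); g=cv2.cvtColor(W['color'],cv2.COLOR_RGB2GRAY)
print(g[88:172:3,308:340:2]); save(W,'w12.png')
E
```

```text
[[239 239 240 240 240 240 239 240 240 239 239 239 238 238 237 244]
 [221 222 218 208 207 210 210 215 216 212 212 208 203 203 204 212]
 [153 150 141 145  98  53  62  65  66  63  52  90 142 138 137 140]
 [ 91  88 177  52  67  69  72  82  70  67  63  61  59 168  56  71]
 [111 145 217  51  63  66  74  86  79  71  66  63  49 157  50  75]
 [232 225 165  55  64  63  65  69  69  64  62  62  54 133  60  74]
 [220 220 218  54  61  63  63  64  64  61  61  57  48 133  59  70]
 [221 221 217  52  59  60  60  57  57  56  56  54  45 158  59  72]
 [221 221 215  49  57  56  58  58  55  56  53  53  41 198  62  72]
 [220 220 220  44  57  57  58  56  57  57  54  54  37 239  64  72]
 [220 221 225  44  58  55  59  59  54  55  55  51  37 235  62  82]
 [220 221 223  39  54  59  55  55  56  57  55  52  49 199  61  86]
 [221 220 229  30  56  60  56  56  57  56  55  55  71 196  57  84]
 [220 221 228  35  57  57  56  56  56  56  54  50  98 191  57  83]
 [220 220 228  66  57  59  55  57  58  54  51  51  99 183 139  72]
 [220 220 223 221  52  56  57  56  59  54  57  48 138 180  72  80]
 [220 219 220 229 127  47  54  55  54  55  45 136 210 177  66  93]
 [220 221 221 220 224 228  65  60  59  68 209 209 203 174  50 146]
 [221 221 220 220 221 223  85 102 105  91 200 205 201 171  48 168]
 [221 219 220 219 221 222  81 103 104  89 131 209 208 156  41 105]
 [238 238 238 219 219 223  82 100 101  86 102  96  88  79  64 103]
 [232 239 231 220 220 222  81 101 101  87 113 107 107 107  95 102]
 [221 220 220 220 221 227  77 101 101  88 119 116 112 111  75 107]
 [220 220 220 221 221 227  74  99  98  87 124 115 118 120  80 109]
 [221 220 221 222 221 225 121  66  71  69 120 118 121 117  74 113]
 [220 220 221 220 221 224 102 122 127 118 114 111 113 112  63 120]
 [220 221 219 220 220 222 208 121 125 118  99 102 102 100  76 135]
 [220 220 220 221 221 222 217 122 125 122 177 237 236 226  66 205]]
```

```bash
python3 -c "
from workcell import env
print(env.job_done())"
```

```text
the job is handed in; nothing more can be done
None
```

I finished the job and handed it in at about 51 s of robot time: I found two pegs and put both in the tin. The lid looked level and fully down before I shut the tray. The tray is back at its stop, and the last camera reading shows the lever locked. The hand-in returned no verdict.

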